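# Post a rejected flange through the sprung flap of the reject box

### The job

The flat aluminium flange lying on the rubber tray on top of the reject box has failed inspection: without picking it up, slide it along the tray to the flap, press the sprung flap down with one fingertip and, keeping it open, push the flange off the tray's edge into the box with the other finger. Then take the hand away so that the flap springs shut with the flange inside, and leave the plug gauge, the wash bottle and the spanner as they stand.

Things in the scene. Friction and masses are not known exactly. Their poses are not given: they have to be found in the camera images.
- reject_box: hollow grey steel box fixed to the bench, 190 mm wide (x -95 to 95), y -215 to 115 mm, inner floor 4 mm up. Origin on the bench under the middle of the tray's edge; z up, y from tray to flap (pushing direction), x across. Tray, flap and frame are level, 160 mm up; a rim 4 mm thick stands 10 mm higher round the tray only. Rubber tray: x -91 to 91, y -211 to 0, 4 mm thick
- tray_edge (a point): middle of the tray's edge, on its top surface (160 mm above the bench), axes as the box's: the flange drops in here. The flap's opening runs from here over y = 0 to 107 mm, x -79 to 79 mm, and the box ends just beyond it (y = 115 mm) with the hinge pin, which stands up 5 mm at most
- flap (a joint): angle of the bright steel flap filling the opening, rad: 0 shut and level, 1.3 fully down in the box. Hinged along x at its far side (y = 107 mm), so the edge next to the tray goes down and the open flap slopes down towards the tray; 154 mm wide, 3 mm thick. Sprung shut: 0.3 N m to start, 0.5 at 1 rad; the flange's weight cannot open it. From about 0.75 rad the flange slides off it into the box
- flap_flange (a point): middle of the top of the flap's bent-up edge: a strip 3 mm thick along the flap's whole edge next to the tray, at y = 2 to 5 mm of the box, 10 mm above tray level when shut, so nothing slides onto the shut flap; it goes down with the flap. A finger pressing a level distance d from the hinge to h below tray level opens the flap to about atan(h/d)
- flange: rejected part: flat milled aluminium plate, 50 mm (its x) by 40 mm (its y) by 18 mm thick, with an 18 mm bore in the middle and a 6 mm hole either side of it; about 85 g. Lies flat on the tray, 50 mm side roughly across the box. Origin: centre of its underside, z up
- plug_gauge: steel plug gauge standing upright on the far end of the tray, 25 mm diameter, 56 mm tall, about 90 g; origin at the centre of its foot. To be left alone
- wash_bottle: white plastic wash bottle with red cap and spout, on the bench past the tray end of the box; 66 mm diameter, 185 mm tall, spout reaching 78 mm from its axis along its x; origin at the centre of its foot. To be left alone
- spanner: steel spanner lying on the bench on the robot's side of the box, 170 mm long along its x; origin at the middle of its underside. To be left alone
Things that resemble listed ones, but are neither listed nor needed, are in the scene too. There is more than one size of the flange; the job needs the middle-sized.

How it is judged:
On the way, in this order (a step that is already met when the one before it is completed fails the run):
1. the flap is pressed open (over 0.2 rad) while the flange still lies on the tray (value of joint flap above 0.2 rad and z of flange in the frame of reject_box above 0.15 m and y of flange in the frame of reject_box below 0 m), for 0.1 s.
2. the flange drops through the opened flap into the box (z of flange in the frame of reject_box between -0.01 and 0.11 m), for 0.1 s.
At the end, for the whole second after the job is handed in: the flange lies at rest at the bottom of the box (below 60 mm, inside its walls), the flap has sprung shut (under 0.06 rad) and the plug gauge, wash bottle and spanner are within 15 mm of where they stood (z of flange in the frame of reject_box between -0.01 and 0.06 m and x of flange in the frame of reject_box between -0.095 and 0.095 m and y of flange in the frame of reject_box between -0.215 and 0.115 m and linear speed of flange below 0.03 m/s and value of joint flap below 0.06 rad and distance of each of plug_gauge, wash_bottle, spanner from where it was at the start of the episode below 0.015 m); the robot touches nothing.
It fails at once if the flange is lifted or carried (more than 10 mm off the tray) (z of flange in the frame of reject_box above 0.17 m).
It fails at once if the flange leaves the box top other than through the flap (x of flange in the frame of reject_box above 0.1 m or x of flange in the frame of reject_box below -0.1 m or y of flange in the frame of reject_box below -0.22 m or y of flange in the frame of reject_box above 0.12 m).
It fails at once if the plug gauge, wash bottle or spanner is moved more than 15 mm (distance of any of plug_gauge, wash_bottle, spanner from where it was at the start of the episode above 0.015 m).
It fails at once if the plug gauge or wash bottle is tipped (angle between any of plug_gauge, wash_bottle's own z axis and vertical above 0.35 rad).
It also fails if it takes over 48 s, if anything falls off the work surface, if the arm or the gripper's body presses on something with over 40 N, if the wrist force passes 120 N, or if a joint passes its speed limit or range.

### The arm

A 6-joint arm with a two-finger parallel gripper is mounted at the origin on the work surface. World frame = base frame: x ahead of the robot, y to its left, z up, the work surface at z = 0. Lengths are in m, angles in rad, forces in N, time in s.
With the tool pointing down it reaches from about 0.375 to 0.975 m from the base axis. Payload 3.8 kg.
Tool frame: the origin (TCP) lies on the centre line of the jaws, within the pads' length; the fingertips stand 8 mm ahead of it and the grasp point (between the pads) lies 11 mm behind it; z points along the fingers, y is the direction in which the jaws open and shut (so a half turn about z gives the same grasp; the last joint's range is limited). The gripper opens to 85 mm and grips with 20 to 120 N. Pads are 22 mm wide; open, the fingers measure 114 mm over their backs; the gripper's body (76 mm by 85 mm) begins 54 mm behind the grasp point. The pads swing forward as they close: fully open they stand 13 mm farther back than shut.
Start: joints at [1.161, 0.264, 1.604, -0, 1.274, -0.037], TCP at [0.246, 0.629, 0.21] pointing down, gripper open.
Joint ranges: [-2.63, 2.63], [-0.94, 2.18], [0.31, 2.57], [-1.31, 4.45], [0, 2.66], [-2.55, 2.55]. Speed limits (rad/s): [2.57, 2.57, 3.14, 3.14, 3.14, 3.14].

### API

Orientations are given as a rotation vector (axis times angle).
In Python, from workcell import * gives the robot as it stands.
- The arm moves only by the tool play_rows, never from a script. Its arguments are lists of equal length, an entry for each row: "slide": the shift along the tool's x, y, z in cm, a list of three; "delta_rot": the turn, a rotation vector about the tool's x, y, z in rad, a list of three. In form: {"slide": [[x, y, z], ...], "delta_rot": [[wx, wy, wz], ...]}. A call has 1 to 12 rows; each row is the pose to reach, as a shift and turn from the pose measured when the call began, along the tool's axes at that moment; what a row does not reach only later rows make up. A row lasts 1/12 s, in which the tool goes at most 41.7 mm and 7.16 degrees, less where a joint would pass 70% of its speed; a pose out of reach is approached as far as the arm can. A call with a gripper value outside its range is refused whole. "hand" is the opening, from 0 (shut) to 1 (fully open), set as the call begins (left out, the last holds). The fingers move at their own pace and stop on an object; "force" is the grip in N (left out, the last holds). Time passes only in rows, so rows that repeat a pose let the fingers close. It gives the time, the measured TCP pose, the force and the opening at its end, in the units of the state.
- read_state(): the state, without advancing time (a new reading comes with each control period).
- read_camera(name): name is "scene" or "top"; returns a dict with "image" (384x512x3 uint8, red, green, blue), "depth" (384x512 float32, m along the optical axis (not along the pixel's ray), 0 where there is no reading), "fovy" (degrees; the focal length in pixels is half the picture's height over the tangent of half this angle, whatever the lens; pixels are square), "cx", "cy" (the principal point, pixels), "k1" (the pictures are not rectified: a ray, as slopes to the right and down, at radius r is drawn at 1 + k1 r^2 times it, then the intrinsics apply), "world_from_camera" (4x4, takes a point from camera to world coordinates). Camera axes: x right, y up, looking along -z (the intrinsics and any distortion apply to the point x, -y, -z); pixel columns grow to the right and rows downward; lengths in m; the calibration is good to about 2 mm. A picture is of the moment at which its call begins.
- finish_job(): hands the job in, once; it reports no verdict.
Trained networks look in a picture, given as the dict that the camera call returned (one of the last four; its "shot" number tells which), for a name from the list of things; names that differ only in an ending like _2 or _b are one class to them, and where a whole thing is asked for, a point or a joint stands for the part that bears it (a point fixed in the world has none). Each returns a list of dicts, best first, with "conf" (0 to 1); they miss things now and then, are a little off and sometimes report something else, mostly with a low value. They report only what shows in the picture. A call takes as long as a camera call. They do not tell look-alikes from the thing itself.
- spot_in(target, picture): "bbox" ([centre column, centre row, width, height] in pixels, round what is visible of it).
- landmark_of(target, picture): "at" ([column, row] in pixels: a listed point, or the origin of a listed thing).
The state is a dict: "time": time; "q": joint angles; "joint_vel": joint speeds; "joint_torque": joint torques, N m; "tool_pos": TCP position; "tcp_rot": TCP orientation; "wrist_force": force on the tool from outside, world axes, zero at the start; "torque": the same for the moment, N m; "width": opening from 0.0 (shut) to 1.0 (fully open).
Only numpy, scipy, OpenCV 4.12 (cv2) and the standard library are available. Lean on these libraries where they do the work, as an engineer would, in place of code of your own. Each camera call takes 0.05 s, during which the arm holds its last target.

## Working session

There is one attempt and no reset: what is moved stays moved. The work goes in short steps, Python scripts to look and compute and a tool call to move; the robot and the scene stay as the last step left them, time stands still between calls to the robot, and variables do not carry over. Pictures are saved under pics/ and viewed, and the job is handed in when it is done.

Besides the shell and the picture viewer there is one more tool, called after "Call:" in YAML: its name, and indented under it one key for each argument. play_rows: Moves the arm, as the interface text tells. Its arguments: {"type":"object","properties":{"slide":{"type":"array"},"delta_rot":{"type":"array"},"hand":{"type":"number"},"force":{"type":"number"}},"required":["slide","delta_rot"]}

```bash
ls; mkdir -p pics
cat > h.py <<'E'
import numpy as np, cv2
from workcell import *
def cam(p):
    f=192/np.tan(np.radians(p["fovy"])/2)
    return f
def pix2w(p,u,v,depth=None,z=None):
    f=cam(p); xd=(u-p["cx"])/f; yd=(v-p["cy"])/f
    K=np.eye(3); d=cv2.undistortPoints(np.array([[[xd,yd]]],float),K,np.array([p["k1"],0,0,0.]))[0,0]
    T=np.array(p["world_from_camera"])
    ray=T[:3,:3]@np.array([d[0],-d[1],-1.]); o=T[:3,3]
    if z is not None: return o+ray*(z-o[2])/ray[2]
    if depth is None: depth=p["depth"][int(round(v)),int(round(u))]
    return o+ray*depth
def w2pix(p,w):
    T=np.array(p["world_from_camera"]); c=T[:3,:3].T@(np.array(w)-T[:3,3])
    x,y=c[0]/-c[2],-c[1]/-c[2]; r2=x*x+y*y; s=1+p["k1"]*r2; f=cam(p)
    return x*s*f+p["cx"],y*s*f+p["cy"]
def save(n,im,sc=1):
    cv2.imwrite("pics/"+n,cv2.resize(im[:,:,::-1],None,fx=sc,fy=sc,interpolation=cv2.INTER_CUBIC))
E
python3 - <<'E'
from h import *
np.set_printoptions(precision=4,suppress=True)
print(read_state())
for n in ["scene","top"]:
    p=read_camera(n); save(n+"0.png",p["image"],1.5)
    print(n,p["fovy"],p["k1"],np.array(p["world_from_camera"]))
    for t in ["reject_box","tray_edge","flap_flange","flange","plug_gauge","wash_bottle","spanner"]:
        a=spot_in(t,p); b=landmark_of(t,p)
        print(t,[(np.round(x["bbox"]),round(x["conf"],2)) for x in a[:4]],[(np.round(x["at"],1),round(x["conf"],2)) for x in b[:4]])
E
```

```text
pics
{'time': 0.0, 'q': array([ 1.1611,  0.2648,  1.6054,  0.    ,  1.2737, -0.0369]), 'joint_vel': array([0.0008, 0.0008, 0.0005, 0.0002, 0.0002, 0.0003]), 'joint_torque': array([ -0.0006, -51.5102, -36.7315,  -0.0001,   0.0132,   0.    ]), 'tool_pos': array([0.2456, 0.6279, 0.2089]), 'tcp_rot': array([-0.5822, -3.0867,  0.0035]), 'wrist_force': array([-0.2658,  0.488 ,  0.5065]), 'torque': array([-0.0519,  0.033 ,  0.0045]), 'width': 1.0011820291340046}
scene 43.362105357526225 -0.004183114034251964 [[ 0.5344 -0.6673  0.5188  1.161 ]
 [ 0.8452  0.4189 -0.3318 -0.4119]
 [ 0.0041  0.6159  0.7879  0.971 ]
 [ 0.      0.      0.      1.    ]]
reject_box [(array([262., 199., 171., 158.]), 0.71)] [(array([280.1, 208.1]), 0.63)]
tray_edge [(array([266., 198., 173., 166.]), 0.88)] [(array([284.8, 160.4]), 0.61)]
flap_flange [(array([300., 151.,  77.,  57.]), 0.62)] [(array([282.1, 159.7]), 0.84)]
flange [(array([320., 270.,  32.,  37.]), 0.83), (array([261., 172.,  26.,  25.]), 0.72)] [(array([261.3, 173.2]), 0.9), (array([318.4, 269.2]), 0.61), (array([174.1, 285.1]), 0.18)]
plug_gauge [(a
[... 344 characters left out ...]
   1.    ]]
reject_box [(array([260., 172., 159., 107.]), 0.7)] [(array([236.3, 177.5]), 0.86)]
tray_edge [(array([258., 177., 160., 108.]), 0.92)] [(array([236.3, 173.9]), 0.58)]
flap_flange [(array([210., 179.,  58.,  76.]), 0.97)] [(array([230.8, 178.2]), 0.75)]
flange [(array([250., 100.,  36.,  34.]), 0.71), (array([265., 179.,  19.,  28.]), 0.67), (array([303., 251.,  18.,  21.]), 0.46)] [(array([248. , 103.1]), 0.69), (array([302.9, 246.4]), 0.64), (array([263.4, 174.4]), 0.56)]
plug_gauge [] [(array([317., 146.]), 0.5)]
wash_bottle [(array([380., 146.,  60.,  45.]), 0.73)] [(array([361.4, 157.6]), 0.63)]
spanner [(array([238., 250.,  65.,  27.]), 0.9)] [(array([237. , 248.3]), 0.96)]
```

View pics/scene0.png

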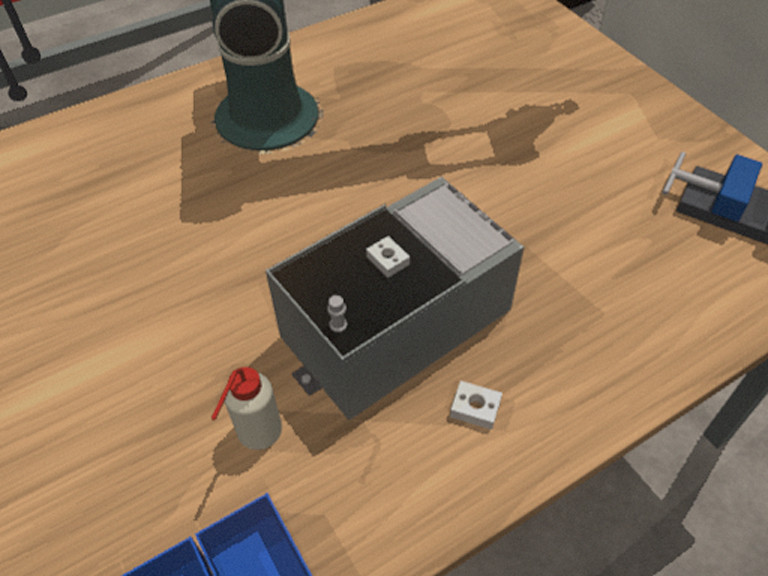

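View pics/top0.png

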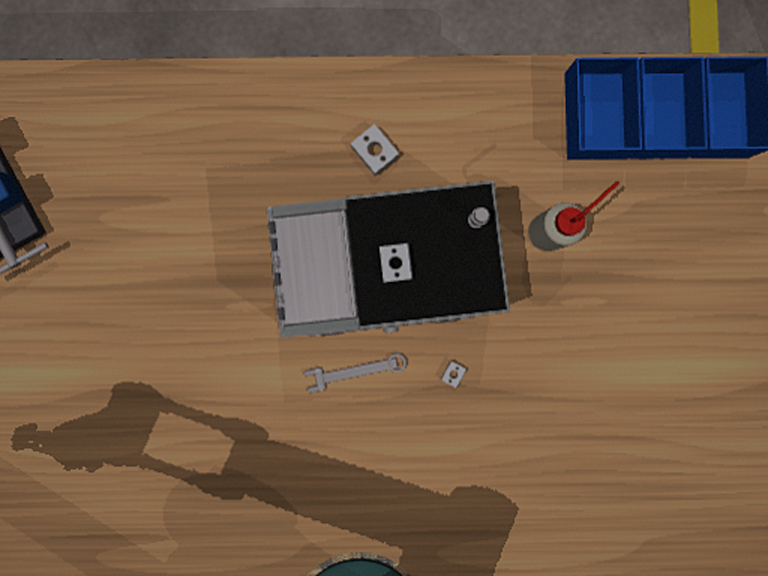

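Run:
```python
from h import *
p=read_camera("top"); im=p["image"][112:232,165:350]; save("crop1.png",im,4.3)
p=read_camera("scene"); im=p["image"][110:250,170:355]; save("crop2.png",im,4.2)
```

```text
(no output)
```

View pics/crop1.png

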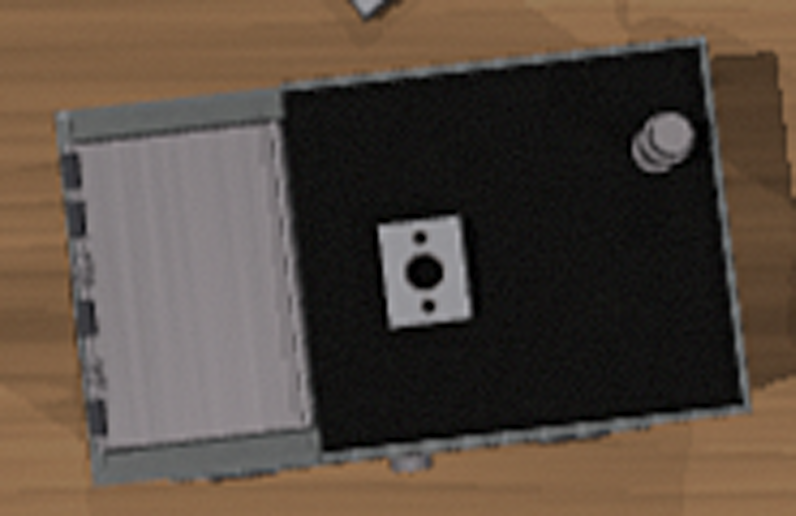

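View pics/crop2.png

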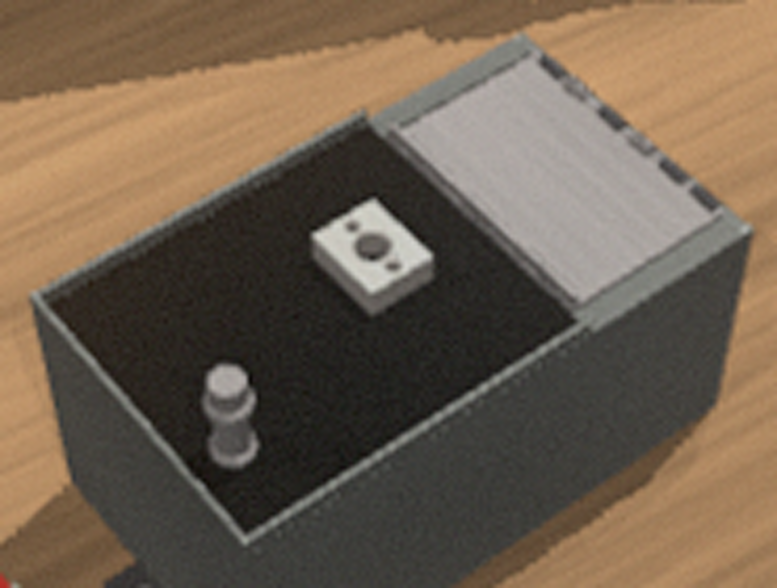

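```bash
cat > fit.py <<'E'
from h import *
from scipy.optimize import least_squares
P={n:read_camera(n) for n in ["top","scene"]}
C={"top":((165,112),4.3),"scene":((170,110),4.2)}
def src(n,x,y):
    (a,b),s=C[n]; return (x+.5)/s-.5+a,(y+.5)/s-.5+b
B=[(.095,-.215,.17),(-.095,-.215,.17),(.095,.115,.16),(-.095,.115,.16)]
O={"top":[(706,38),(747,412),(60,112),(95,485)],"scene":[(248,543),(35,295),(748,230),(525,38)]}
def tr(q,b):
    x,y,t=q[:3]; c,s=np.cos(t),np.sin(t); return np.array([x+c*b[0]-s*b[1],y+s*b[0]+c*b[1],b[2]])
def fit(ns,B,O,q0):
    def r(q): return np.concatenate([np.subtract(w2pix(P[n],tr(q,b)),src(n,*o)) for n in ns for b,o in zip(B,O[n])])
    s=least_squares(r,q0); return s.x,s.fun
for ns in (["top"],["scene"],["top","scene"]):
    q,e=fit(ns,B,O,[.55,.0,.1]); print(ns,q.round(4),np.abs(e).max().round(2))
qb=q
F=[(.025,.020,.178),(.025,-.020,.178),(-.025,-.020,.178),(-.025,.020,.178)]
FO={"top":[(378,223),(459,214),(471,320),(391,328)],"scene":[(433,262),(371,312-25),(313,240),(376,199)]}
for ns in (["top"],["scene"]):
    q,e=fit(ns,F,FO,[.55,.0,.1]); print("flange",ns,q.round(4),np.abs(e).max().round(2))
    d=q[:2]-qb[:2]; c,s=np.cos(qb[2]),np.sin(qb[2]); print("in box",c*d[0]+s*d[1],-s*d[0]+c*d[1],q[2]-qb[2])
# heights
p=P["top"]
for b in [(0,-.15,.16),(0,-.03,.16),(0,.05,.16),(.087,.05,.16),(.0,-.215,.17),(0,.0035,.17)]:
    u,v=w2pix(p,tr(qb,b)); print(b,np.round((u,v)),pix2w(p,u,v)[2].round(4))
for n in P:
    for t,z in (("plug_gauge",.16),("wash_bottle",0),("spanner",0)):
        for l in landmark_of(t,P[n])[:1]: print(n,t,pix2w(P[n],*l["at"],z=z).round(3))
E
python3 fit.py
```

```text
['top'] [ 0.5817 -0.0011  0.0973] 1.3
['scene'] [5.837e-01 4.000e-04 1.022e-01] 1.98
['top', 'scene'] [ 5.826e-01 -3.000e-04  9.960e-02] 1.87
flange ['top'] [ 0.5803 -0.0625  0.1014] 0.7
in box -0.008481899124770277 -0.0616535319343549 0.0017096241237427867
flange ['scene'] [ 0.5822 -0.0617  0.0864] 1.87
in box -0.0065039020328045895 -0.06102857998587916 -0.013274080330430704
(0, -0.15, 0.16) [303. 167.] 0.1612
(0, -0.03, 0.16) [248. 173.] 0.1607
(0, 0.05, 0.16) [211. 177.] 0.1586
(0.087, 0.05, 0.16) [207. 137.] 0.1606
(0.0, -0.215, 0.17) [334. 163.] -0.0036
(0, 0.0035, 0.17) [233. 174.] 0.1613
top plug_gauge [ 0.643 -0.178  0.16 ]
top wash_bottle [ 0.636 -0.315  0.   ]
scene plug_gauge [ 0.64  -0.179  0.16 ]
scene wash_bottle [ 0.641 -0.325  0.   ]
```

```bash
cat > mv.py <<'E'
from h import *
from scipy.spatial.transform import Rotation as R
np.set_printoptions(precision=3,suppress=True)
QB=(.5826,-.0003,.0996)
RB=R.from_euler("z",QB[2]).as_matrix()
OB=np.array([QB[0],QB[1],.16])   # level frame: z=0 at tray top
def tobox(w): return RB.T@(np.array(w)-OB)
def state():
    s=read_state(); Rt=R.from_rotvec(s["tcp_rot"]).as_matrix()
    return s,tobox(s["tool_pos"])*1000,RB.T@Rt
def to(tcp_mm,phi,sgn=None):
    """target TCP in box frame mm, tilt rad"""
    s,p,Rt=state()
    e=np.array([0,np.cos(phi),-np.sin(phi)]);a=np.array([0,-np.sin(phi),-np.cos(phi)])
    if sgn is None: sgn=1 if Rt[:,1]@e>0 else -1
    y=sgn*e; T=np.column_stack([np.cross(y,a),y,a])
    d=Rt.T@(np.array(tcp_mm)-p)/10
    rv=R.from_matrix(Rt.T@T).as_rotvec()
    print("t",s["time"],"tcp",p,"q",s["q"],"F",RB.T@s["wrist_force"],"w",s["width"])
    print("slide cm",d,"rot",rv, "rowsmin",max(np.linalg.norm(d)/4.17,np.linalg.norm(rv)/.125))
    return d,rv
def openpose(yR,zR,x,phi,L=8,half=42.5):
    e=np.array([0,np.cos(phi),-np.sin(phi)]);a=np.array([0,-np.sin(phi),-np.cos(phi)])
    return np.array([x,yR,zR])+half*e-L*a
E
python3 - <<'E'
from mv import *
s,p,Rt=state(); print(p,Rt)
to([-7.5,-115,110],0)
print(tobox([.6415,-.1785,.16])*1000)
E
```

```text
[-272.541  659.282   50.279] [[-0.89   0.455 -0.   ]
 [ 0.455  0.89  -0.   ]
 [-0.    -0.    -1.   ]]
t 2.0 tcp [-272.541  659.282   50.279] q [ 1.161  0.264  1.604 -0.     1.274 -0.037] F [ 0.052  0.029 -0.154] w 0.9996724511319786
slide cm [-58.832 -56.89   -5.97 ] rot [-0.     0.    -0.472] rowsmin 19.67780964486491
[  40.889 -183.174    0.   ]
```

Call:
play_rows:
  slide:
    - [0,0,-3]
    - [-3,-3,-6]
    - [-6,-6,-6]
    - [-9,-9,-6]
    - [-12,-12,-6]
    - [-15,-15,-6]
    - [-18,-18,-6]
    - [-21,-21,-6]
    - [-24,-23.5,-6]
    - [-27,-26.5,-6]
    - [-30,-29,-6]
    - [-33,-32,-6]
  delta_rot:
    - [0,0,0]
    - [0,0,-0.05]
    - [0,0,-0.1]
    - [0,0,-0.15]
    - [0,0,-0.2]
    - [0,0,-0.25]
    - [0,0,-0.3]
    - [0,0,-0.35]
    - [0,0,-0.4]
    - [0,0,-0.44]
    - [0,0,-0.472]
    - [0,0,-0.472]
  hand: 0

```text
time: 3.0
tool_pos: [0.4334, 0.2172, 0.2707]
tcp_rot: [-0.158, 3.136, 0.001]
wrist_force: [0.6, 0.3, -0.2]
width: -0.001
```

Run:
```python
from mv import *
to([-7.5,-115,110],0)
```

```text
t 3.0 tcp [-126.833  231.292  110.709] q [ 0.413 -0.137  1.918 -0.     1.359 -1.258] F [ 0.648  0.201 -0.199] w -0.0010305868721648497
slide cm [-11.887 -34.645   0.073] rot [0.    0.001 0.001] rowsmin 8.783635517853746
```

Call:
play_rows:
  slide:
    - [-1,-3,0]
    - [-2.4,-7,0]
    - [-3.7,-11,0]
    - [-5.1,-15,0]
    - [-6.5,-19,0]
    - [-7.9,-23,0]
    - [-9.2,-27,0]
    - [-10.5,-30.5,0]
    - [-11.5,-33.5,0]
    - [-11.9,-34.6,0]
    - [-11.9,-34.6,0]
    - [-11.9,-34.6,0]
  delta_rot:
    - [0,0,0]
    - [0,0,0]
    - [0,0,0]
    - [0,0,0]
    - [0,0,0]
    - [0,0,0]
    - [0,0,0]
    - [0,0,0]
    - [0,0,0]
    - [0,0,0]
    - [0,0,0]
    - [0,0,0]

```text
time: 4.0
tool_pos: [0.5864, -0.1149, 0.2704]
tcp_rot: [-0.156, 3.137, 0.002]
wrist_force: [-0.4, 0.5, -0.3]
width: -0.003
```

Run:
```python
from mv import *
to([-7.5,-115,15],0)
p=read_camera("scene"); save("s1.png",p["image"][60:290,120:400],2.7)
p=read_camera("top"); save("t1.png",p["image"][80:260,150:400],3)
```

```text
t 4.0 tcp [  -7.665 -114.414  110.415] q [-0.236  0.087  1.7    0.002  1.355 -1.907] F [-0.308  0.527 -0.282] w -0.0029499184815844964
slide cm [-0.012 -0.073  9.541] rot [0.002 0.    0.   ] rowsmin 2.2881690912882875
```

View pics/s1.png

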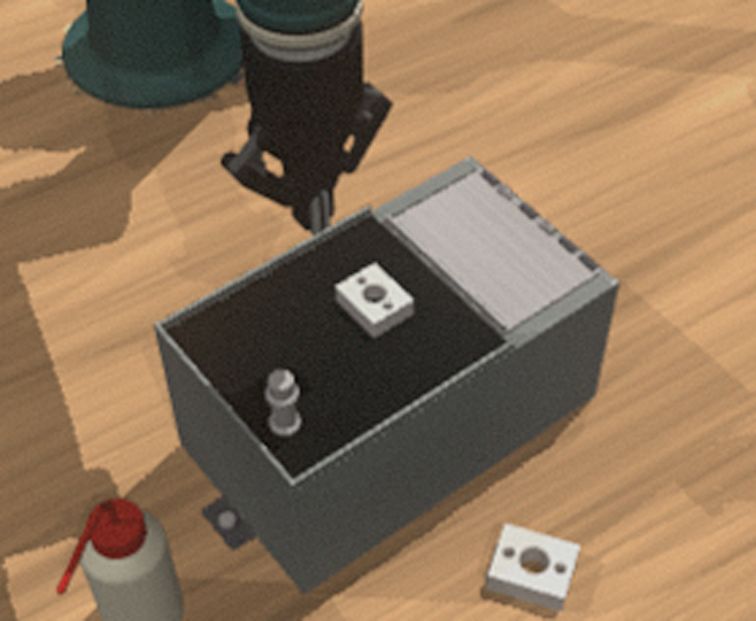

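Call:
play_rows:
  slide:
    - [0,0,2]
    - [0,-0.05,4]
    - [0,-0.05,6]
    - [0,-0.05,8]
    - [0,-0.05,9]
    - [0,-0.05,9.4]
    - [0,-0.05,9.6]
    - [0,-0.05,9.6]
  delta_rot:
    - [0,0,0]
    - [0,0,0]
    - [0,0,0]
    - [0,0,0]
    - [0,0,0]
    - [0,0,0]
    - [0,0,0]
    - [0,0,0]

```text
time: 4.77
tool_pos: [0.5866, -0.1134, 0.1754]
tcp_rot: [-0.161, 3.136, 0.002]
wrist_force: [0.0, 0.1, 0.4]
width: -0.002
```

Run:
```python
from mv import *
to([-7.5,-66,13.5],0)
p=read_camera("scene"); save("s2.png",p["image"][90:250,170:355],4)
```

```text
t 4.7667 tcp [  -7.302 -112.938   15.408] q [-0.234  0.142  1.815  0.002  1.183 -1.908] F [0.062 0.132 0.415] w -0.002122549885339604
slide cm [0.005 4.694 0.196] rot [0.001 0.002 0.003] rowsmin 1.126556110094233
```

View pics/s2.png

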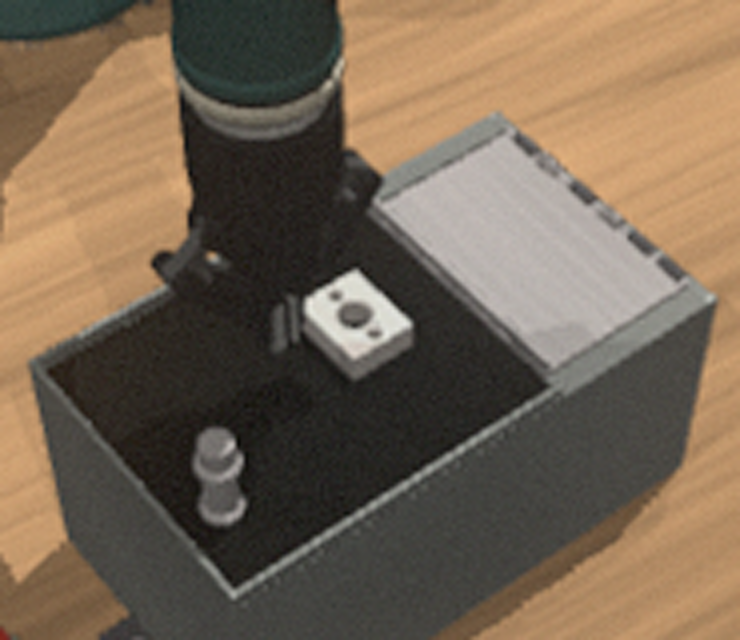

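Call:
play_rows:
  slide:
    - [0,0.5,0.2]
    - [0,1,0.25]
    - [0,1.5,0.25]
    - [0,2,0.25]
    - [0,2.5,0.25]
    - [0,3,0.25]
    - [0,3.5,0.25]
    - [0,4,0.25]
    - [0,4.4,0.25]
    - [0,4.7,0.25]
    - [0,4.7,0.25]
  delta_rot:
    - [0,0,0]
    - [0,0,0]
    - [0,0,0]
    - [0,0,0]
    - [0,0,0]
    - [0,0,0]
    - [0,0,0]
    - [0,0,0]
    - [0,0,0]
    - [0,0,0]
    - [0,0,0]

```text
time: 5.73
tool_pos: [0.5821, -0.0663, 0.1735]
tcp_rot: [-0.162, 3.135, 0.002]
wrist_force: [0.1, -0.1, -0.8]
width: 0.001
```

Run:
```python
from mv import *
to([-7.5,-66,13.5],0)
p=read_camera("scene"); save("s3.png",p["image"][90:250,170:355],4)
for b in [(0,0,.0),(.0,-.02,0)]: 
    u,v=w2pix(p,RB@np.array(b)+OB); print((u-170)*4,(v-90)*4)
```

```text
t 5.7333 tcp [ -7.062 -65.623  13.527] q [-0.157  0.121  1.842  0.002  1.176 -1.831] F [ 0.129 -0.121 -0.798] w 0.0006589718292999887
slide cm [ 0.044 -0.038  0.003] rot [0.001 0.003 0.003] rowsmin 0.035694321738017044
448.22205817016925 290.0681462496784
420.1749169663656 306.78850858534815
```

View pics/s3.png

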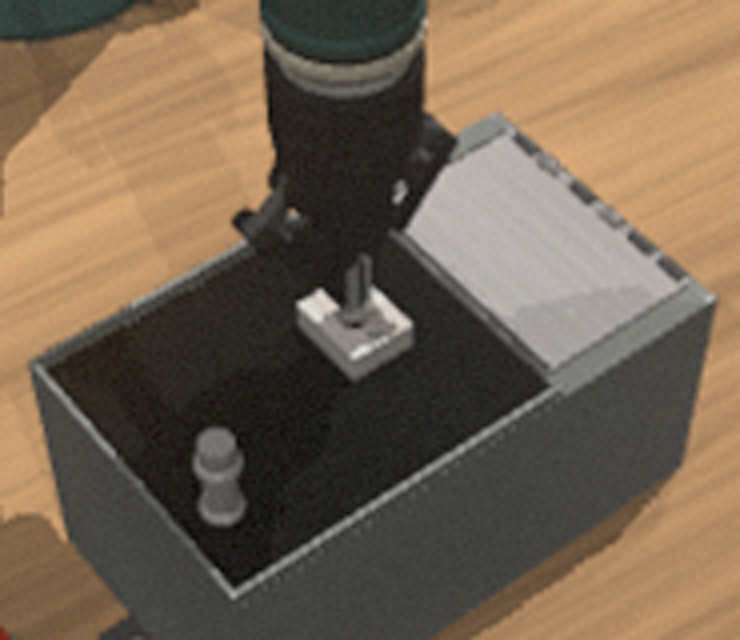

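Run:
```python
from mv import *
p=read_camera("scene"); save("s4.png",p["image"][135:190,230:290],11)
for v in range(150,178,2):
    print(v,[tuple((tobox(pix2w(p,u,v))*1000).round().astype(int)) for u in (254,256,258,260,262)])
```

```text
150 [(np.int64(5), np.int64(-80), np.int64(99)), (np.int64(10), np.int64(-79), np.int64(102)), (np.int64(5), np.int64(-70), np.int64(91)), (np.int64(2), np.int64(-63), np.int64(84)), (np.int64(5), np.int64(-60), np.int64(86))]
152 [(np.int64(4), np.int64(-80), np.int64(92)), (np.int64(5), np.int64(-75), np.int64(90)), (np.int64(5), np.int64(-70), np.int64(86)), (np.int64(-1), np.int64(-60), np.int64(74)), (np.int64(4), np.int64(-60), np.int64(79))]
154 [(np.int64(1), np.int64(-78), np.int64(82)), (np.int64(4), np.int64(-75), np.int64(82)), (np.int64(6), np.int64(-71), np.int64(81)), (np.int64(3), np.int64(-64), np.int64(74)), (np.int64(3), np.int64(-58), np.int64(70))]
156 [(np.int64(0), np.int64(-77), np.int64(74)), (np.int64(4), np.int64(-74), np.int64(76)), (np.int64(2), np.int64(-69), np.int64(71)), (np.int64(4), np.int64(-64), np.int64(69)), (np.int64(5), np.int64(-60), np.int64(66))]
158 [(np.int64(1), np.int64(-78), np.int64(70)), (np.int64(0), np.int64(-72), np.int64(64)), (np.int64(4), np.int64(-69), np.int64(66)), (np.int64(4), np.int64(-64), np.int64(63)), (np.int64(4), np
[... 1377 characters left out ...]
-58), np.int64(18))]
172 [(np.int64(-3), np.int64(-76), np.int64(20)), (np.int64(-2), np.int64(-71), np.int64(17)), (np.int64(1), np.int64(-68), np.int64(18)), (np.int64(4), np.int64(-65), np.int64(18)), (np.int64(5), np.int64(-60), np.int64(16))]
174 [(np.int64(0), np.int64(-78), np.int64(17)), (np.int64(3), np.int64(-75), np.int64(19)), (np.int64(4), np.int64(-70), np.int64(16)), (np.int64(9), np.int64(-68), np.int64(19)), (np.int64(11), np.int64(-65), np.int64(19))]
176 [(np.int64(3), np.int64(-80), np.int64(15)), (np.int64(6), np.int64(-77), np.int64(16)), (np.int64(9), np.int64(-74), np.int64(17)), (np.int64(13), np.int64(-72), np.int64(18)), (np.int64(14), np.int64(-67), np.int64(16))]
```

View pics/s4.png

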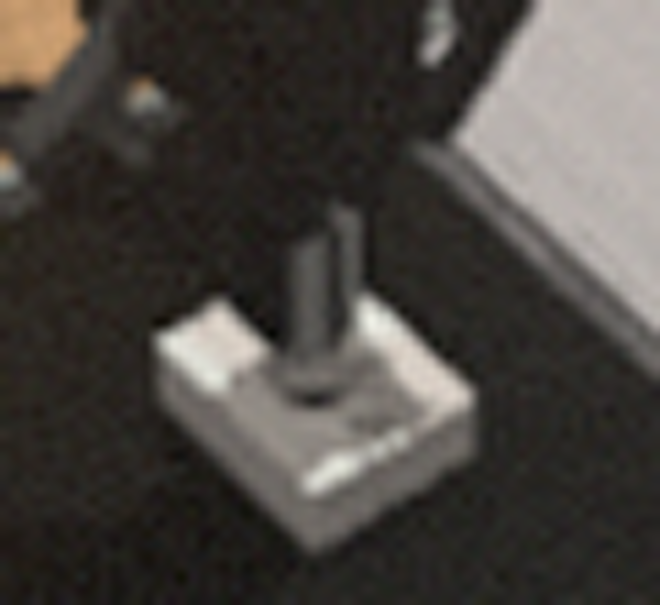

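Call:
play_rows:
  slide:
    - [0,-1,0]
    - [0,-2,0]
    - [0,-3,0]
    - [0,-4,0]
    - [0,-4.7,0]
    - [0,-4.7,0]
    - [0,-4.7,0.4]
    - [0,-4.7,0.8]
    - [0,-4.7,1.2]
    - [0,-4.7,1.5]
    - [0,-4.7,1.5]
  delta_rot:
    - [0,0,0]
    - [0,0,0]
    - [0,0,0]
    - [0,0,0]
    - [0,0,0]
    - [0,0,0]
    - [0,0,0]
    - [0,0,0]
    - [0,0,0]
    - [0,0,0]
    - [0,0,0]

```text
time: 6.75
tool_pos: [0.5862, -0.113, 0.1571]
tcp_rot: [-0.162, 3.137, 0.002]
wrist_force: [-0.5, 0.1, -0.3]
width: -0.003
```

Run:
```python
from mv import *
to([-7.5,-112,-20],0)
p=read_camera("scene"); save("s5.png",p["image"][140:195,215:275],11)
for v in range(160,184,2):
    print(v,*[(tobox(pix2w(p,u,v))*1000).round() for u in (238,240,242,244,246)])
```

```text
t 6.75 tcp [  -7.622 -112.492   -2.86 ] q [-0.233  0.156  1.834  0.002  1.151 -1.908] F [-0.447  0.185 -0.312] w -0.0034760976247521324
slide cm [-0.011  0.047  1.714] rot [0.001 0.001 0.004] rowsmin 0.4112057040393449
160 [   8. -122.  100.] [   8. -117.   97.] [  -1. -106.   82.] [   5. -105.   86.] [   9. -103.   88.]
162 [   8. -122.   95.] [  10. -119.   94.] [   0. -107.   77.] [   6. -107.   82.] [   3. -100.   74.]
164 [   8. -122.   88.] [   8. -118.   86.] [  -1. -107.   70.] [   4. -105.   73.] [   3. -100.   68.]
166 [  10. -124.   85.] [   4. -115.   74.] [   2. -109.   67.] [   5. -106.   69.] [   5. -102.   65.]
168 [   4. -120.   71.] [   5. -116.   69.] [   0. -108.   59.] [   4. -106.   61.] [   3. -100.   56.]
170 [   4. -121.   65.] [   5. -116.   63.] [   2. -110.   56.] [   2. -104.   51.] [ -3. -96.  41.]
172 [   5. -122.   61.] [   2. -115.   53.] [   3. -110.   50.] [   3. -106.   47.] [ -0. -98.  39.]
174 [  -1. -118.   46.] [   2. -115.   47.] [   3. -111.   44.] [   3. -106.   41.] [ -2. -97.  30.]
176 [   1. -119.   42.] [   4. -117.   43.] [   4. -112.   40.] [   4. -106.   35.] [-17. -87.   1.]
178 [  -1. -119.   34.] [   4. -117.   36.] [   5. -113.   34.] [   2. -105.   26.] [-12. -91.   2.]
180 [  -2. -119.   26.] [   2. -116.   28.] [   2. -111.   24.] [   4. -107.   23.] [-10. -93.  -1.]
182 [ -14. -111.    1.] [   3. -117.   23.] [ -10. -103.   -1.] [ -8. -99.  -1.] [ -6. -96.  -2.]
```

View pics/s5.png

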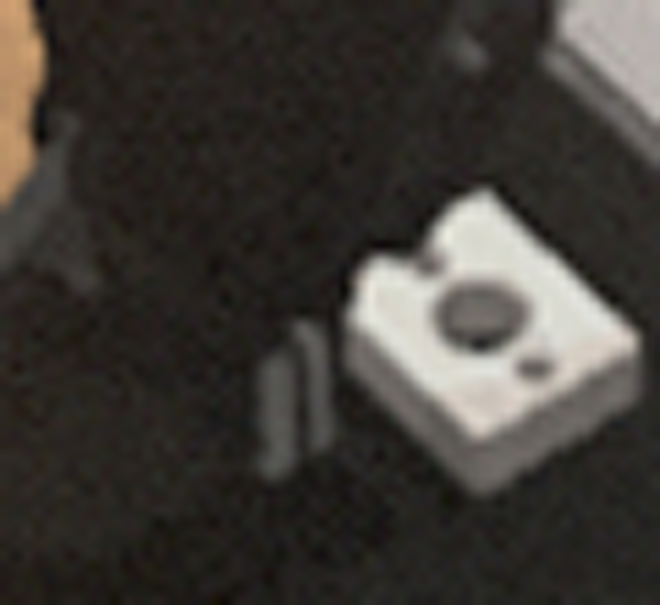

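Call:
play_rows:
  slide:
    - [0,0,0.4]
    - [0,0,0.8]
    - [0,0,1.1]
    - [0,0,1.3]
    - [0,0,1.4]
    - [0,0,1.4]
  delta_rot:
    - [0,0,0]
    - [0,0,0]
    - [0,0,0]
    - [0,0,0]
    - [0,0,0]
    - [0,0,0]

```text
time: 7.3
tool_pos: [0.5863, -0.113, 0.1432]
tcp_rot: [-0.162, 3.137, 0.002]
wrist_force: [0.3, -1.2, 0.2]
width: 0.001
```

Run:
```python
from mv import *
to([-7.5,-62,-18],0)
```

```text
t 7.3 tcp [  -7.569 -112.515  -16.779] q [-0.233  0.168  1.847  0.002  1.126 -1.908] F [ 0.21  -1.26   0.165] w 0.001149143093161697
slide cm [-0.026  5.051  0.129] rot [0.001 0.001 0.004] rowsmin 1.2117423934709095
```

Call:
play_rows:
  slide:
    - [0,0.5,0.05]
    - [0,1,0.05]
    - [0,1.5,0.05]
    - [0,2,0.05]
    - [0,2.5,0.05]
    - [0,3,0.05]
    - [0,3.5,0.05]
    - [0,4,0.05]
    - [0,4.5,0.05]
    - [0,5,0.05]
    - [0,5.1,0.05]
    - [0,5.1,0.05]
  delta_rot:
    - [0,0,0]
    - [0,0,0]
    - [0,0,0]
    - [0,0,0]
    - [0,0,0]
    - [0,0,0]
    - [0,0,0]
    - [0,0,0]
    - [0,0,0]
    - [0,0,0]
    - [0,0,0]
    - [0,0,0]

```text
time: 8.3
tool_pos: [0.581, -0.0618, 0.1428]
tcp_rot: [-0.163, 3.137, 0.002]
wrist_force: [0.7, 0.9, 0.3]
width: -0.002
```

Run:
```python
from mv import *
to([-7.5,-54,-18],0)
p=read_camera("scene"); im=cv2.resize(p["image"][130:195,230:320].copy(),None,fx=8,fy=8,interpolation=cv2.INTER_CUBIC)
def px(b):
    u,v=w2pix(p,RB@np.array(b)/1000+OB); return int((u-230+.5)*8),int((v-130+.5)*8)
for y,c in ((0,(255,0,0)),(-10,(0,255,0)),(-20,(0,0,255))):
    cv2.line(im,px((-60,y,0)),px((60,y,0)),c,1)
cv2.imwrite("pics/s6.png",im[:,:,::-1])
```

```text
t 8.3 tcp [ -7.726 -60.997 -17.167] q [-0.15   0.145  1.874  0.002  1.122 -1.825] F [0.739 0.825 0.329] w -0.001841701012824915
slide cm [-0.026  0.7    0.084] rot [0.001 0.001 0.004] rowsmin 0.16907115408280796
```

View pics/s6.png

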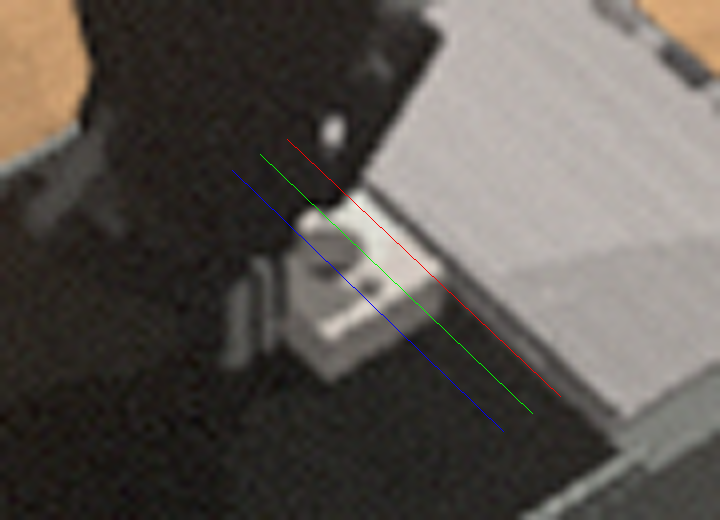

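Call:
play_rows:
  slide:
    - [0,0.3,0]
    - [0,0.5,0]
    - [0,0.5,0]
    - [0,0,0]
    - [0,-0.5,-1]
    - [0,-0.5,-3]
    - [0,0,-5]
    - [0,1,-7]
    - [0,2,-8]
    - [0,3,-9]
    - [0,4,-9]
    - [0,4,-9]
  delta_rot:
    - [0,0,0]
    - [0,0,0]
    - [0,0,0]
    - [0,0,0]
    - [0,0,0]
    - [0,0,0]
    - [0,0,0]
    - [0,0,0]
    - [0,0,0]
    - [0,0,0]
    - [0,0,0]
    - [0,0,0]

```text
time: 9.35
tool_pos: [0.5767, -0.0205, 0.2331]
tcp_rot: [-0.165, 3.136, 0.004]
wrist_force: [-1.1, -0.1, 0.6]
width: -0.0
```

Run:
```python
from mv import *
to([-7.5,-10,75],.52)
to([-7.5,-10,75],.0)
```

```text
t 9.35 tcp [ -7.91  -19.525  73.058] q [-0.08   0.065  1.791  0.002  1.284 -1.757] F [-1.08   0.04   0.559] w -0.0004411011731457492
slide cm [-0.047  0.953 -0.192] rot [0.522 0.003 0.005] rowsmin 4.177687981855195
t 9.35 tcp [ -7.91  -19.525  73.058] q [-0.08   0.065  1.791  0.002  1.284 -1.757] F [-1.08   0.04   0.559] w -0.0004411011731457492
slide cm [-0.047  0.953 -0.192] rot [0.002 0.001 0.006] rowsmin 0.23331811154170878
```

Call:
play_rows:
  slide:
    - [0,0.2,-0.3]
    - [0,0.4,-0.5]
    - [0,0.6,-1]
    - [0,0.8,-1]
    - [0,1,-1]
    - [0,1,-1]
    - [0,1,-1]
    - [0,1,-1]
    - [0,1,-1]
  delta_rot:
    - [0.08,0,0]
    - [0.16,0,0]
    - [0.24,0,0]
    - [0.32,0,0]
    - [0.4,0,0]
    - [0.48,0,0]
    - [0.52,0,0.005]
    - [0.52,0,0.005]
    - [0.52,0,0.005]
  hand: 1

```text
time: 10.1
tool_pos: [0.5746, -0.01, 0.241]
tcp_rot: [-0.155, 3.009, -0.797]
wrist_force: [-0.2, -0.3, 0.2]
width: 0.998
```

Run:
```python
from mv import *
to([-7.5,-10,75],.52)
p=read_camera("scene"); save("s7.png",p["image"][70:250,170:355],4)
save("d7.png",np.repeat(np.clip((p["depth"]-.8)*400,0,255).astype(np.uint8)[70:250,170:355,None],3,2),4)
p=read_camera("top"); save("t7.png",p["image"][112:232,165:350],4)
```

```text
t 10.1 tcp [-8.873 -8.839 81.016] q [ 0.256  0.102  1.827 -0.526  1.336 -1.26 ] F [-0.232 -0.231  0.218] w 0.9983575195268752
slide cm [-0.138  0.196  0.58 ] rot [0.003 0.    0.003] rowsmin 0.1505666811357519
```

View pics/s7.png

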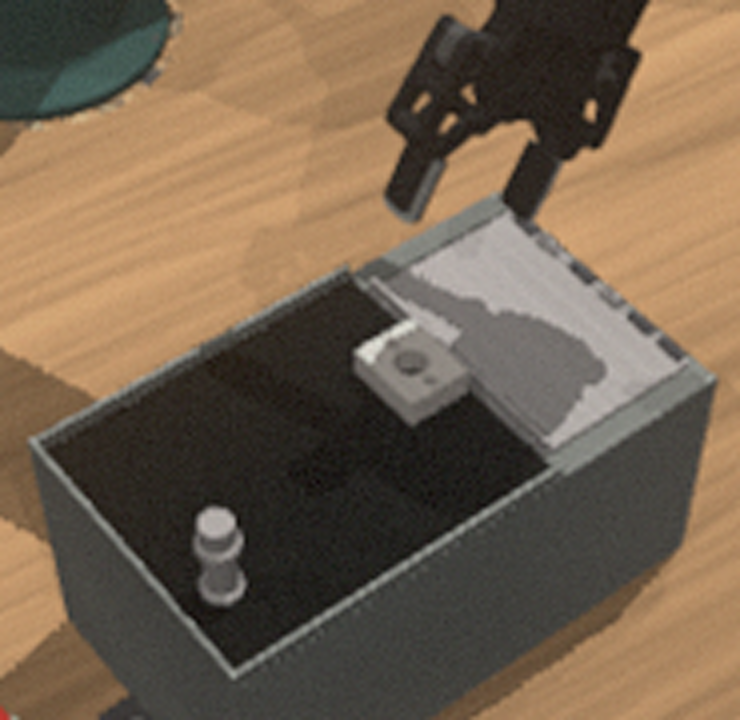

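View pics/t7.png

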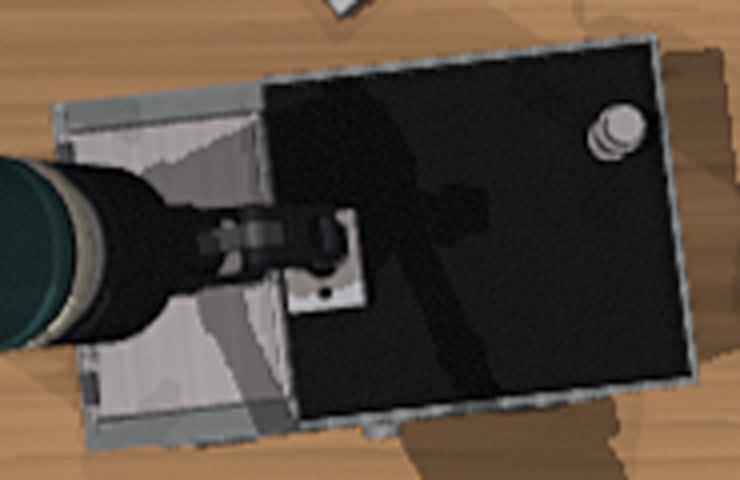

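Run:
```python
from mv import *
p=read_camera("scene"); save("s8.png",p["image"][100:135,255:320],11)
for v in range(108,128,2):
    print(v,*[(tobox(pix2w(p,u,v))*1000).round() for u in (268,271,274,277)],"|",*[(tobox(pix2w(p,u,v))*1000).round() for u in (298,300,302,304)])
```

```text
108 [-297.  195. -161.] [-10. -26. 169.] [ -6. -22. 170.] [ -1. -18. 171.] | [-242.  264. -160.] [-20.  61. 114.] [-15.  62. 117.] [ -9.  62. 121.]
110 [-289.  189. -160.] [-11. -25. 163.] [ -5. -22. 166.] [ -1. -19. 167.] | [-233.  256. -157.] [-16.  57. 113.] [-11.  58. 117.] [-10.  63. 114.]
112 [-13. -31. 160.] [ -8. -28. 162.] [ -2. -25. 164.] [  1. -20. 164.] | [-20.  55. 106.] [-14.  56. 109.] [ -9.  57. 113.] [ -4.  58. 116.]
114 [-12. -32. 156.] [ -6. -29. 158.] [  1. -27. 162.] [  2. -21. 160.] | [-17.  53. 103.] [-12.  55. 106.] [ -7.  55. 110.] [ -3.  57. 111.]
116 [-11. -33. 152.] [ -4. -31. 156.] [ -3. -24. 153.] [  3. -21. 155.] | [-14.  51. 101.] [ -9.  52. 104.] [ -4.  53. 107.] [ -2.  57. 107.]
118 [ -9. -34. 149.] [ -2. -32. 153.] [  1. -27. 152.] [  2. -20. 149.] | [-13.  51.  96.] [ -7.  51. 101.] [ -2.  52. 103.] [  2.  54. 106.]
120 [ -7. -35. 145.] [ -2. -32. 147.] [  1. -27. 146.] [-243.  186. -164.] | [-10.  48.  95.] [-5. 49. 98.] [-1. 51. 99.] [  3.  53. 102.]
122 [ -8. -34. 138.] [ -3. -31. 141.] [  4. -29. 145.] [-233.  178. -160.] | [-8. 47. 91.] [-5. 50. 91.] [ 1. 50. 96.] [ 4. 52. 97.]
124 [-242.  151. -158.] [  1. -34. 140.] [  1. -27. 136.] [-227.  173. -160.] | [-71. 106.   1.] [-66. 108.   3.] [-62. 111.   4.] [-177.  230. -156.]
126 [-234.  145. -157.] [-229.  153. -157.] [-226.  161. -160.] [-219.  166. -157.] | [-65. 101.   2.] [-65. 109.  -3.] [-59. 109.   1.] [-55. 111.   4.]
```

View pics/s8.png

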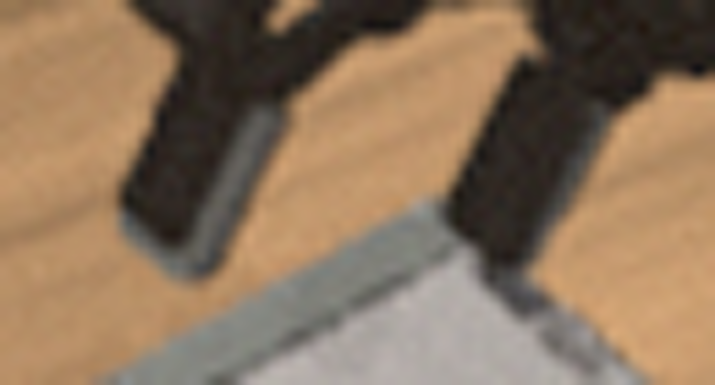

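Run:
```python
from mv import *
p=read_camera("top")
for x,y in ((366,304),(291,313),(355,210)):
    print((tobox(pix2w(p,(x+.5)/4-.5+165,(y+.5)/4-.5+112,z=.178))*1000).round(1))
for yR,zR in ((-56,62),(-56,5),(-8,5)):
    t=openpose(yR,zR,-7.5,.52,L=-37); print(t); to(t,.52)
```

```text
[-34.1 -43.3  18. ]
[-34.4  -3.3  18. ]
[ 16.2 -43.   18. ]
[ -7.5   -37.502   8.773]
t 10.3 tcp [ -7.935 -10.307  83.323] q [ 0.254  0.1    1.825 -0.527  1.336 -1.26 ] F [-0.434  0.214 -0.275] w 0.998006852508127
slide cm [-0.022  1.322  7.825] rot [ 0.003  0.002 -0.002] rowsmin 1.9030164976007724
[ -7.5   -37.502 -48.227]
t 10.3 tcp [ -7.935 -10.307  83.323] q [ 0.254  0.1    1.825 -0.527  1.336 -1.26 ] F [-0.434  0.214 -0.275] w 0.998006852508127
slide cm [-0.006  4.14  12.779] rot [ 0.003  0.002 -0.002] rowsmin 3.221379348290005
[ -7.5    10.498 -48.227]
t 10.3 tcp [ -7.935 -10.307  83.323] q [ 0.254  0.1    1.825 -0.527  1.336 -1.26 ] F [-0.434  0.214 -0.275] w 0.998006852508127
slide cm [-0.004  8.313 10.406] rot [ 0.003  0.002 -0.002] rowsmin 3.193885602647259
```

Call:
play_rows:
  slide:
    - [0,-0.8,1]
    - [-0.1,-1,2]
    - [-0.1,-0.8,3.5]
    - [-0.1,-0.2,5]
    - [-0.1,0.5,6.5]
    - [-0.1,1,7.4]
    - [-0.1,1.3,7.8]
    - [-0.1,1.3,7.8]
    - [-0.1,1.3,7.8]
  delta_rot:
    - [0,0,0]
    - [0,0,0]
    - [0,0,0]
    - [0,0,0]
    - [0,0,0]
    - [0,0,0]
    - [0,0,0]
    - [0,0,0]
    - [0,0,0]

```text
time: 11.05
tool_pos: [0.5797, -0.0387, 0.1692]
tcp_rot: [-0.148, 3.007, -0.795]
wrist_force: [-0.2, 0.0, 0.6]
width: 0.996
```

Run:
```python
from mv import *
for yR,zR in ((-56,62),(-56,25),(-56,5),(-8,5)):
    t=openpose(yR,zR,-8.5,.52,L=-37); to(t,.52)
p=read_camera("scene"); save("s9.png",p["image"][70:250,170:355],4)
```

```text
t 11.05 tcp [ -6.656 -37.934   9.223] q [ 0.206  0.156  1.906 -0.557  1.197 -1.224] F [-0.197  0.022  0.582] w 0.9960648360192341
slide cm [0.185 0.059 0.017] rot [ 0.003  0.002 -0.002] rowsmin 0.046673343817431025
t 11.05 tcp [ -6.656 -37.934   9.223] q [ 0.206  0.156  1.906 -0.557  1.197 -1.224] F [-0.197  0.022  0.582] w 0.9960648360192341
slide cm [0.195 1.89  3.233] rot [ 0.003  0.002 -0.002] rowsmin 0.8992180524417013
t 11.05 tcp [ -6.656 -37.934   9.223] q [ 0.206  0.156  1.906 -0.557  1.197 -1.224] F [-0.197  0.022  0.582] w 0.9960648360192341
slide cm [0.201 2.879 4.971] rot [ 0.003  0.002 -0.002] rowsmin 1.3784351931383505
t 11.05 tcp [ -6.656 -37.934   9.223] q [ 0.206  0.156  1.906 -0.557  1.197 -1.224] F [-0.197  0.022  0.582] w 0.9960648360192341
slide cm [0.203 7.051 2.597] rot [ 0.003  0.002 -0.002] rowsmin 1.8024704455201304
```

View pics/s9.png

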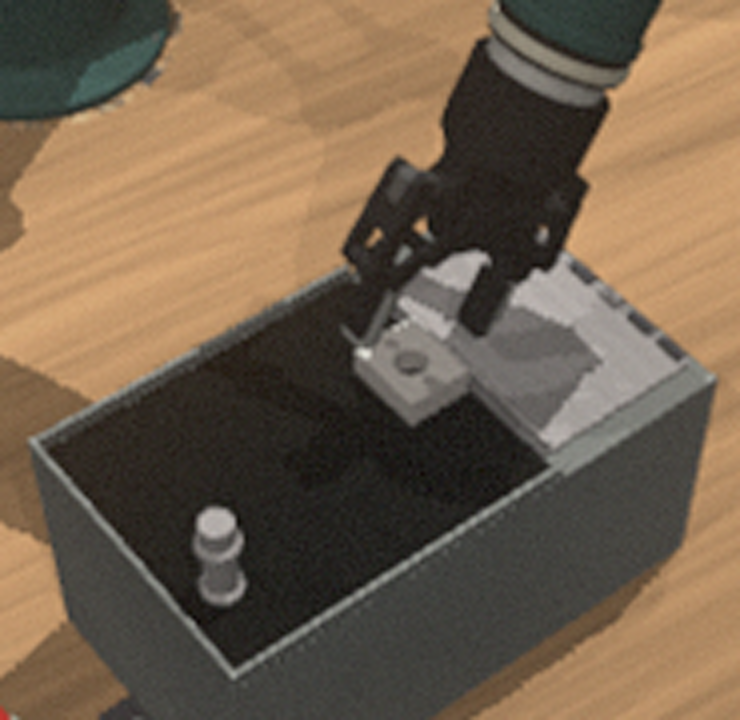

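Call:
play_rows:
  slide:
    - [0.2,0.3,0.5]
    - [0.2,0.6,1]
    - [0.2,0.9,1.5]
    - [0.2,1.2,2]
    - [0.2,1.5,2.5]
    - [0.2,1.8,3]
    - [0.2,2.1,3.5]
    - [0.2,2.35,4]
    - [0.2,2.6,4.4]
    - [0.2,2.75,4.7]
    - [0.2,2.8,4.8]
    - [0.2,2.8,4.8]
  delta_rot:
    - [0,0,0]
    - [0,0,0]
    - [0,0,0]
    - [0,0,0]
    - [0,0,0]
    - [0,0,0]
    - [0,0,0]
    - [0,0,0]
    - [0,0,0]
    - [0,0,0]
    - [0,0,0]
    - [0,0,0]

```text
time: 12.1
tool_pos: [0.5784, -0.0384, 0.1141]
tcp_rot: [-0.148, 3.006, -0.796]
wrist_force: [0.1, 0.5, 5.0]
width: 0.997
```

Run:
```python
from mv import *
for yR,zR in ((-56,6),(-30,6),(-15,6)):
    t=openpose(yR,zR,-8.5,.52,L=-37); to(t,.52)
p=read_camera("scene"); save("s10.png",p["image"][70:250,170:355],4)
p=read_camera("top"); save("t10.png",p["image"][112:232,165:350],4)
```

```text
t 12.1 tcp [ -8.007 -37.451 -45.927] q [ 0.207  0.213  1.952 -0.582  1.11  -1.162] F [0.198 0.5   5.023] w 0.9972437154344678
slide cm [0.05  0.06  0.115] rot [ 0.002  0.003 -0.002] rowsmin 0.03390347100941794
t 12.1 tcp [ -8.007 -37.451 -45.927] q [ 0.207  0.213  1.952 -0.582  1.11  -1.162] F [0.198 0.5   5.023] w 0.9972437154344678
slide cm [ 0.051  2.319 -1.172] rot [ 0.002  0.003 -0.002] rowsmin 0.6231744863231792
t 12.1 tcp [ -8.007 -37.451 -45.927] q [ 0.207  0.213  1.952 -0.582  1.11  -1.162] F [0.198 0.5   5.023] w 0.9972437154344678
slide cm [ 0.051  3.622 -1.914] rot [ 0.002  0.003 -0.002] rowsmin 0.9825600913794741
```

View pics/s10.png

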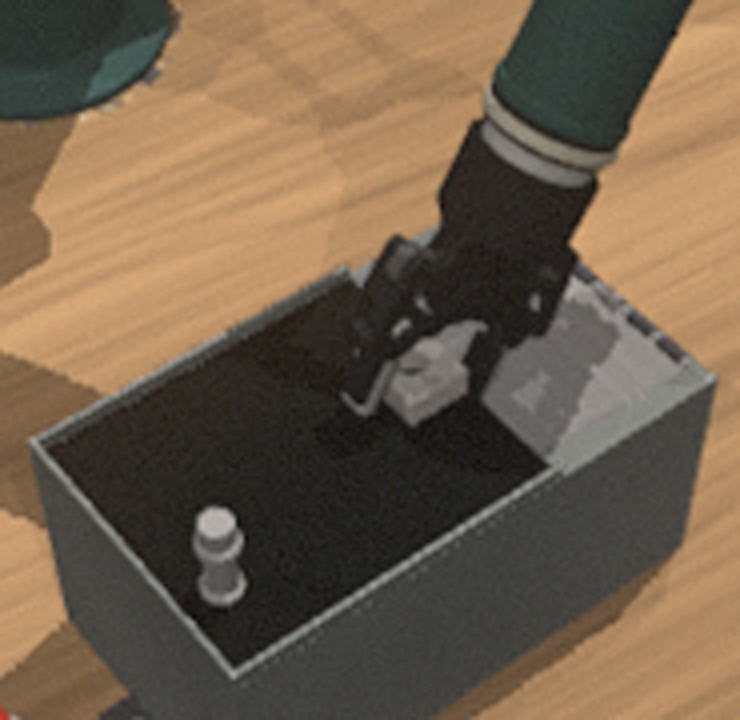

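View pics/t10.png

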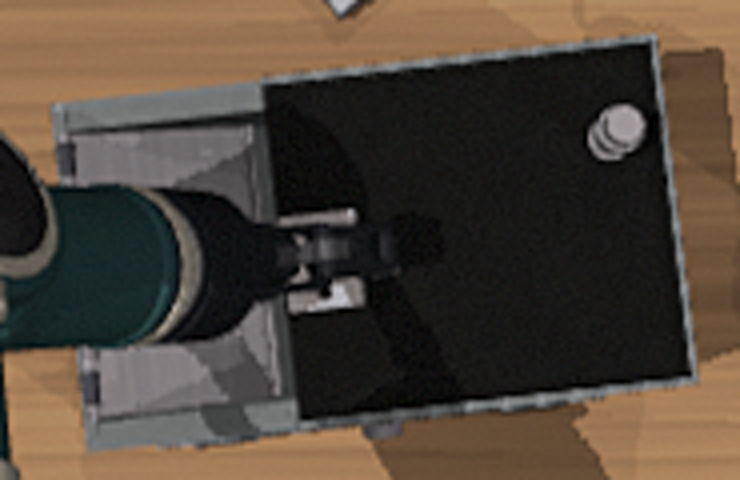

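Call:
play_rows:
  slide:
    - [0,0.2,0]
    - [0,0.5,-0.15]
    - [0,0.8,-0.3]
    - [0,1.1,-0.45]
    - [0,1.4,-0.6]
    - [0,1.7,-0.8]
    - [0,2,-0.95]
    - [0,2.2,-1.1]
    - [0,2.3,-1.15]
    - [0,2.3,-1.15]
  delta_rot:
    - [0,0,0]
    - [0,0,0]
    - [0,0,0]
    - [0,0,0]
    - [0,0,0]
    - [0,0,0]
    - [0,0,0]
    - [0,0,0]
    - [0,0,0]
    - [0,0,0]

```text
time: 13.03
tool_pos: [0.5751, -0.0167, 0.1142]
tcp_rot: [-0.148, 3.005, -0.808]
wrist_force: [-0.3, -12.3, 6.7]
width: 1.002
```

Run:
```python
from mv import *
for yR,zR in ((-30,6),(-20,6),(-15,6)):
    t=openpose(yR,zR,-8.5,.52,L=-37); to(t,.52)
p=read_camera("scene"); save("s11.png",p["image"][70:250,170:355],4)
p=read_camera("top"); save("t11.png",p["image"][112:232,165:350],4)
```

```text
t 13.0333 tcp [ -9.068 -15.536 -45.76 ] q [ 0.249  0.221  1.944 -0.579  1.135 -1.128] F [ -1.496 -12.194   6.731] w 1.0018340263455403
slide cm [-0.056  0.423 -0.075] rot [-0.005  0.    -0.001] rowsmin 0.10382363189269538
t 13.0333 tcp [ -9.068 -15.536 -45.76 ] q [ 0.249  0.221  1.944 -0.579  1.135 -1.128] F [ -1.496 -12.194   6.731] w 1.0018340263455403
slide cm [-0.055  1.288 -0.577] rot [-0.005  0.    -0.001] rowsmin 0.3386438681670936
t 13.0333 tcp [ -9.068 -15.536 -45.76 ] q [ 0.249  0.221  1.944 -0.579  1.135 -1.128] F [ -1.496 -12.194   6.731] w 1.0018340263455403
slide cm [-0.055  1.72  -0.828] rot [-0.005  0.    -0.001] rowsmin 0.45799649972098866
```

View pics/s11.png

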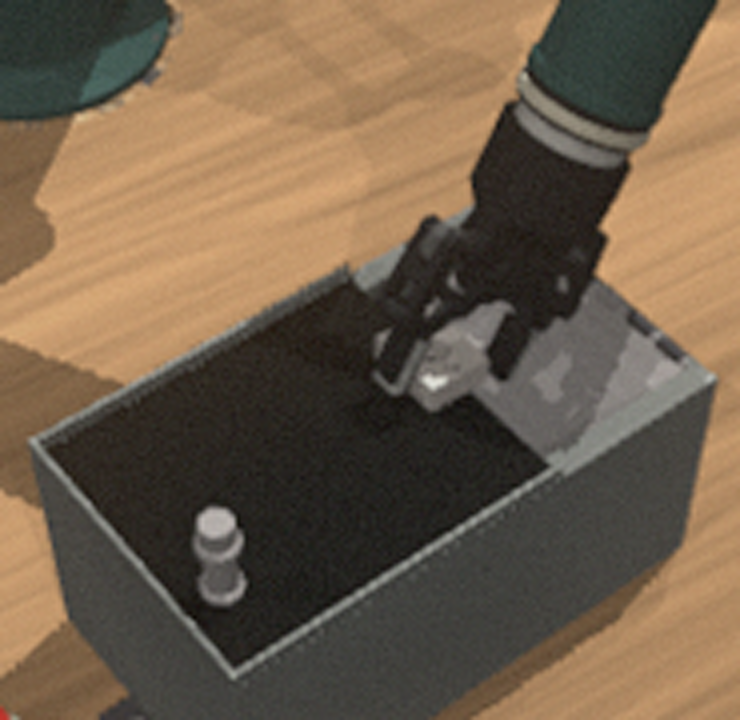

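View pics/t11.png

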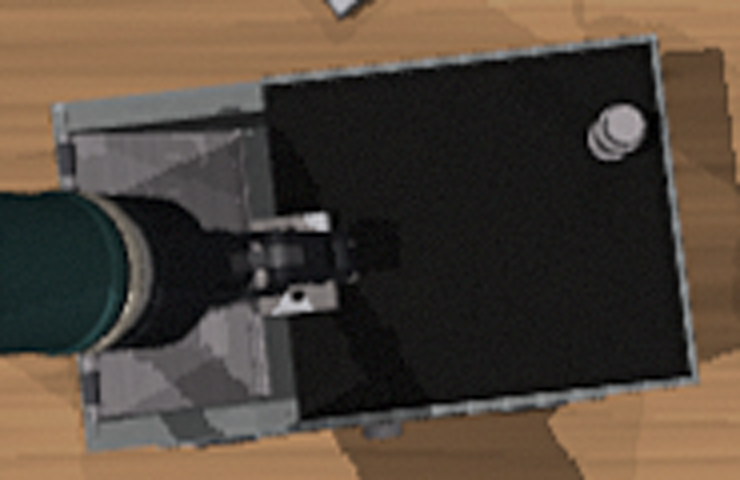

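Call:
play_rows:
  slide:
    - [0,0.4,-0.1]
    - [0,0.6,-0.2]
    - [0,0.8,-0.3]
    - [0,1.0,-0.4]
    - [0,1.2,-0.5]
    - [0,1.35,-0.6]
    - [0,1.35,-0.6]
    - [0,1.35,-0.6]
  delta_rot:
    - [0,0,0]
    - [0,0,0]
    - [0,0,0]
    - [0,0,0]
    - [0,0,0]
    - [0,0,0]
    - [0,0,0]
    - [0,0,0]

```text
time: 13.8
tool_pos: [0.5749, -0.0112, 0.1192]
tcp_rot: [-0.145, 2.999, -0.834]
wrist_force: [0.7, -30.5, 23.0]
width: 0.995
```

Run:
```python
from mv import *
for yR,zR in ((-20,6),(-15,6)):
    t=openpose(yR,zR,-8.5,.52,L=-37); to(t,.52)
p=read_camera("scene"); save("s12.png",p["image"][70:250,170:355],4)
p=read_camera("top"); save("t12.png",p["image"][112:232,165:350],4)
```

```text
t 13.8 tcp [ -8.786 -10.123 -40.836] q [ 0.267  0.225  1.936 -0.589  1.156 -1.109] F [ -2.295 -30.408  22.986] w 0.9952672225201882
slide cm [-0.026  1.068  0.102] rot [-0.022 -0.002 -0.003] rowsmin 0.25743142954600573
t 13.8 tcp [ -8.786 -10.123 -40.836] q [ 0.267  0.225  1.936 -0.589  1.156 -1.109] F [ -2.295 -30.408  22.986] w 0.9952672225201882
slide cm [-0.024  1.497 -0.156] rot [-0.022 -0.002 -0.003] rowsmin 0.3608645228483288
```

View pics/s12.png

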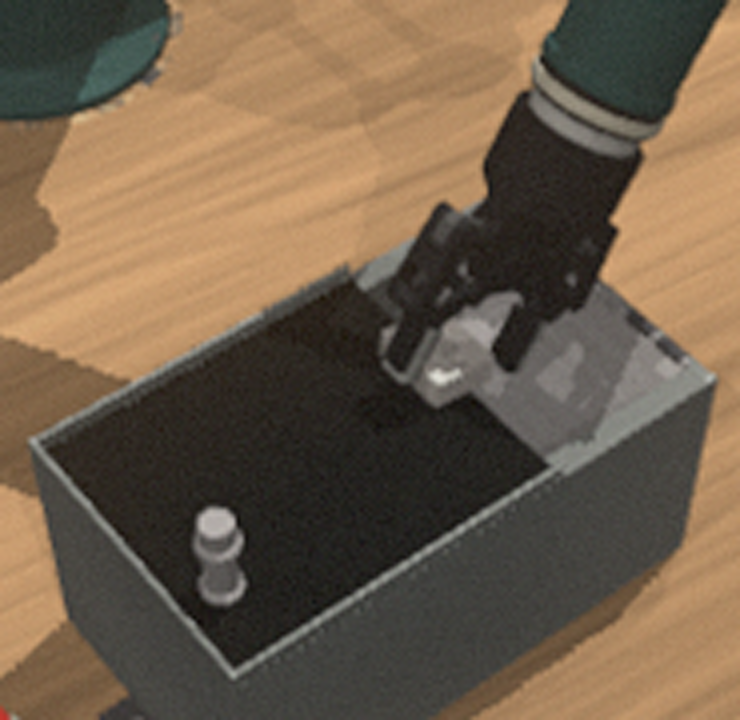

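View pics/t12.png

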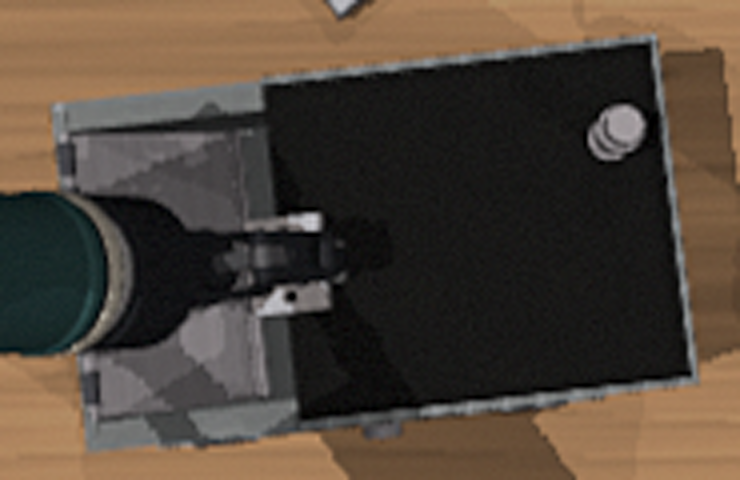

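Run:
```python
from mv import *
for yR,zR,ph in ((-38,7,.52),(-40,5,.3),(-10,5,.3)):
    t=openpose(yR,zR,-9,ph,L=-37); to(t,ph)
```

```text
t 13.9 tcp [ -8.849 -10.173 -40.83 ] q [ 0.267  0.224  1.936 -0.589  1.156 -1.109] F [ -3.891 -31.344  21.484] w 0.9978834481789598
slide cm [ 0.012 -0.521  0.944] rot [-0.022 -0.002 -0.003] rowsmin 0.2584772503970138
t 13.9 tcp [ -8.849 -10.173 -40.83 ] q [ 0.267  0.224  1.936 -0.589  1.156 -1.109] F [ -3.891 -31.344  21.484] w 0.9978834481789598
slide cm [0.015 0.094 0.186] rot [-0.242 -0.001 -0.003] rowsmin 1.9382337868929493
t 13.9 tcp [ -8.849 -10.173 -40.83 ] q [ 0.267  0.224  1.936 -0.589  1.156 -1.109] F [ -3.891 -31.344  21.484] w 0.9978834481789598
slide cm [ 0.025  2.663 -1.362] rot [-0.242 -0.001 -0.003] rowsmin 1.9382337868929493
```

Call:
play_rows:
  slide:
    - [0,-0.3,0.3]
    - [0,-0.5,0.6]
    - [0,-0.5,0.8]
    - [0,-0.3,0.6]
    - [0,-0.1,0.4]
    - [0,0.1,0.2]
    - [0,0.1,0.2]
    - [0,0.1,0.2]
  delta_rot:
    - [-0.02,0,0]
    - [-0.02,0,0]
    - [-0.02,0,0]
    - [-0.08,0,0]
    - [-0.16,0,0]
    - [-0.24,0,0]
    - [-0.24,0,0]
    - [-0.24,0,0]

```text
time: 14.57
tool_pos: [0.5751, -0.013, 0.118]
tcp_rot: [-0.144, 3.087, -0.471]
wrist_force: [0.5, -2.1, 5.8]
width: 0.997
```

Run:
```python
from mv import *
for yR,zR,ph in ((-40,5,.3),(-20,5,.3),(-10,5,.3)):
    t=openpose(yR,zR,-9,ph,L=-37); to(t,ph)
p=read_camera("scene"); save("s13.png",p["image"][70:250,170:355],4)
```

```text
t 14.5667 tcp [ -8.746 -11.884 -42.03 ] q [ 0.126  0.165  1.935 -0.345  1.076 -1.368] F [ 0.263 -2.14   5.786] w 0.9968146680881556
slide cm [0.026 0.174 0.037] rot [-0.003 -0.001 -0.006] rowsmin 0.05408498085517746
t 14.5667 tcp [ -8.746 -11.884 -42.03 ] q [ 0.126  0.165  1.935 -0.345  1.076 -1.368] F [ 0.263 -2.14   5.786] w 0.9968146680881556
slide cm [ 0.039  2.083 -0.558] rot [-0.003 -0.001 -0.006] rowsmin 0.5172967651296793
t 14.5667 tcp [ -8.746 -11.884 -42.03 ] q [ 0.126  0.165  1.935 -0.345  1.076 -1.368] F [ 0.263 -2.14   5.786] w 0.9968146680881556
slide cm [ 0.045  3.038 -0.856] rot [-0.003 -0.001 -0.006] rowsmin 0.7569581133935307
```

View pics/s13.png

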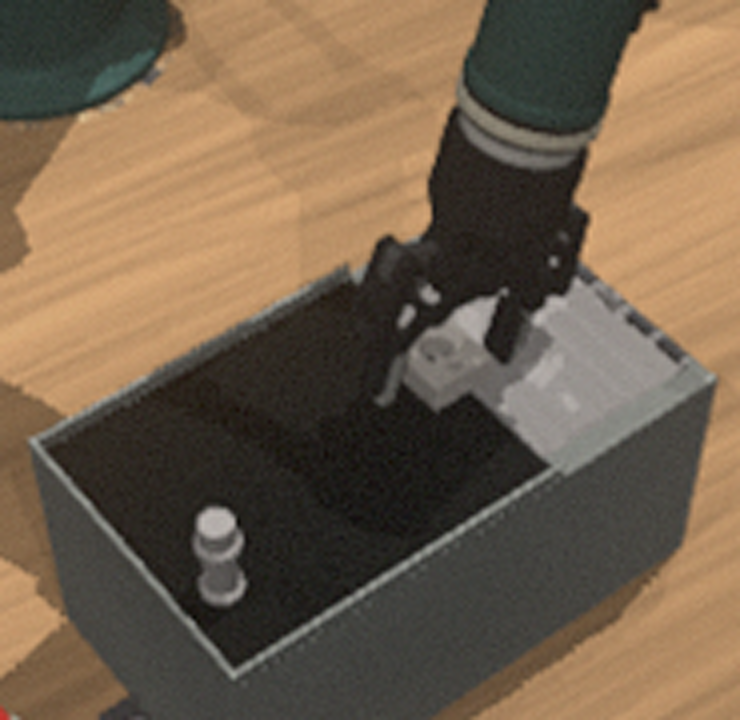

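Call:
play_rows:
  slide:
    - [0,0.4,0]
    - [0,0.7,-0.1]
    - [0,1,-0.2]
    - [0,1.3,-0.3]
    - [0,1.6,-0.4]
    - [0,1.9,-0.5]
    - [0,2.1,-0.55]
    - [0,2.1,-0.55]
  delta_rot:
    - [0,0,0]
    - [0,0,0]
    - [0,0,0]
    - [0,0,0]
    - [0,0,0]
    - [0,0,0]
    - [0,0,0]
    - [0,0,0]

```text
time: 15.28
tool_pos: [0.5731, 0.0061, 0.1173]
tcp_rot: [-0.148, 3.086, -0.481]
wrist_force: [0.9, -10.5, 5.9]
width: 0.999
```

Run:
```python
from mv import *
for yR,zR,ph in ((-20,5,.3),(-10,5,.3)):
    t=openpose(yR,zR,-9,ph,L=-37); to(t,ph)
p=read_camera("scene"); save("s14.png",p["image"][70:250,170:355],4)
p=read_camera("top"); save("t14.png",p["image"][112:232,165:350],4)
```

```text
t 15.2833 tcp [ -8.835   7.361 -42.658] q [ 0.163  0.17   1.932 -0.35   1.088 -1.332] F [ -0.105 -10.582   5.866] w 0.9989512328371595
slide cm [ 0.017  0.227 -0.046] rot [-0.009 -0.001 -0.004] rowsmin 0.07990840997482763
t 15.2833 tcp [ -8.835   7.361 -42.658] q [ 0.163  0.17   1.932 -0.35   1.088 -1.332] F [ -0.105 -10.582   5.866] w 0.9989512328371595
slide cm [ 0.021  1.18  -0.351] rot [-0.009 -0.001 -0.004] rowsmin 0.2952005421683694
```

View pics/s14.png

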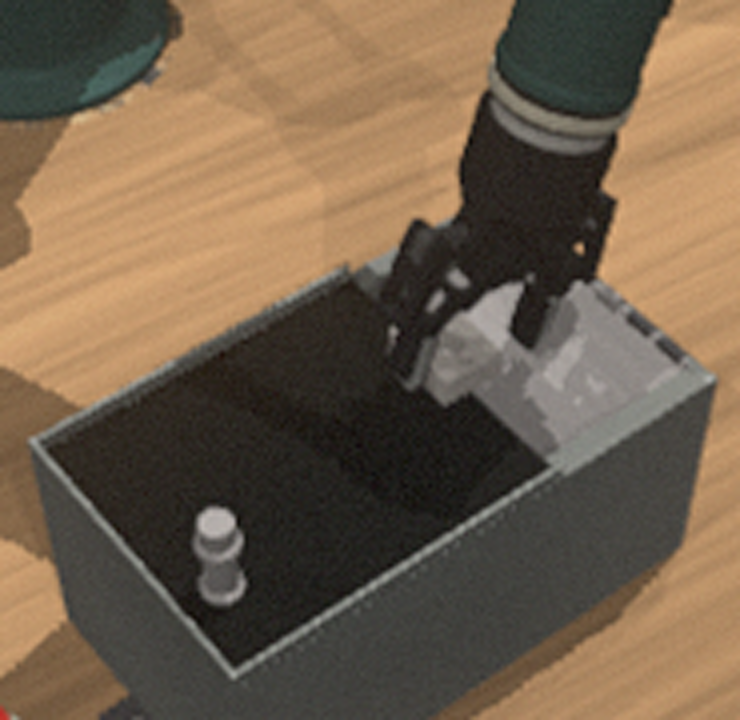

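View pics/t14.png

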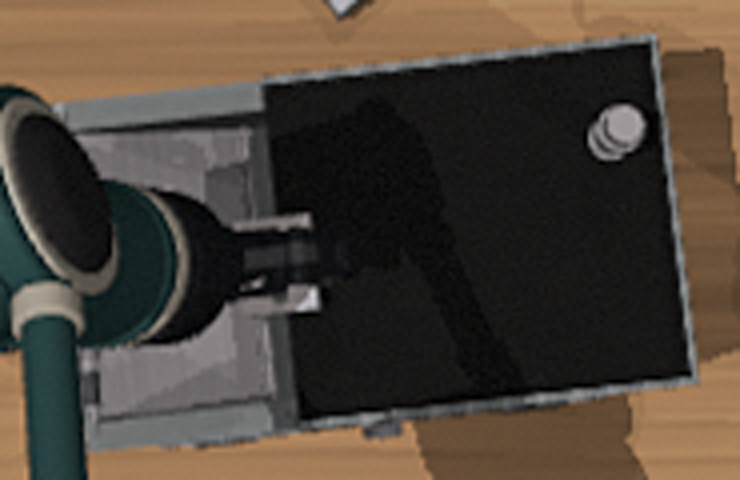

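Call:
play_rows:
  slide:
    - [0,0.4,-0.05]
    - [0,0.6,-0.1]
    - [0,0.8,-0.15]
    - [0,1,-0.2]
    - [0,1.2,-0.25]
    - [0,1.35,-0.3]
    - [0,1.35,-0.3]
    - [0,1.35,-0.3]
  delta_rot:
    - [0,0,0]
    - [0,0,0]
    - [0,0,0]
    - [0,0,0]
    - [0,0,0]
    - [0,0,0]
    - [0,0,0]
    - [0,0,0]

```text
time: 16.05
tool_pos: [0.5718, 0.0159, 0.1168]
tcp_rot: [-0.149, 3.085, -0.493]
wrist_force: [1.5, -15.1, 5.9]
width: 0.999
```

Run:
```python
from mv import *
for yR,zR,ph in ((-10,5,.3),(-5,5,.3)):
    t=openpose(yR,zR,-9,ph,L=-37); to(t,ph)
p=read_camera("scene"); save("s15.png",p["image"][70:250,170:355],4)
p=read_camera("top"); save("t15.png",p["image"][112:232,165:350],4)
```

```text
t 16.05 tcp [ -9.114  17.146 -43.185] q [ 0.185  0.174  1.929 -0.356  1.095 -1.309] F [ -0.01  -15.221   5.929] w 0.9990594437469134
slide cm [-0.01   0.231 -0.105] rot [-0.017 -0.003 -0.003] rowsmin 0.13587709526958136
t 16.05 tcp [ -9.114  17.146 -43.185] q [ 0.185  0.174  1.929 -0.356  1.095 -1.309] F [ -0.01  -15.221   5.929] w 0.9990594437469134
slide cm [-0.009  0.706 -0.261] rot [-0.017 -0.003 -0.003] rowsmin 0.1805234279959596
```

View pics/s15.png

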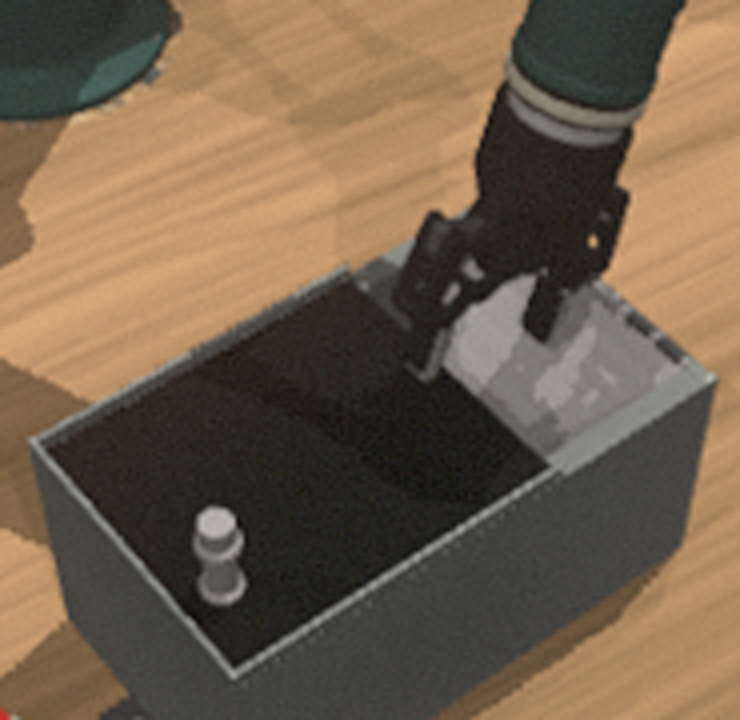

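View pics/t15.png

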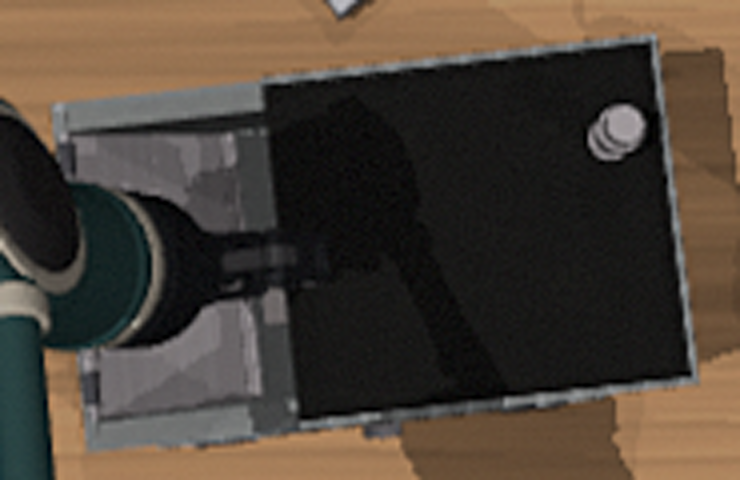

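Run:
```python
from mv import *
p=read_camera("scene"); save("s16.png",cv2.convertScaleAbs(p["image"][125:195,265:350],alpha=1.5),9)
for v in range(148,182,4):
    print(v,*[(tobox(pix2w(p,u,v))*1000).round() for u in (284,288,292,296,304,312,320)])
```

```text
148 [ 2.  2. 48.] [-51.  62. -37.] [-43.  67. -34.] [-34.  71. -28.] [-12.  76. -12.] [ -1.  91. -13.] [ 14. 102.  -7.]
152 [-54.  52. -47.] [-46.  57. -43.] [-37.  62. -39.] [-30.  68. -37.] [ -6.  71. -18.] [  5.  86. -18.] [ 21.  96. -12.]
156 [-46.  46. -50.] [-37.  50. -46.] [-32.  59. -47.] [-24.  64. -43.] [ -4.  71. -30.] [ 11.  81. -24.] [ 28.  90. -15.]
160 [-40.  41. -56.] [-31.  46. -51.] [-23.  51. -48.] [-15.  56. -44.] [  1.  67. -37.] [ 20.  74. -25.] [ 34.  86. -21.]
164 [ 4.  2. -3.] [-24.  40. -56.] [-16.  46. -52.] [ -9.  52. -50.] [  8.  61. -40.] [ 26.  69. -30.] [ 40.  81. -25.]
168 [15. -7. -0.] [19.  1. -2.] [-10.  41. -58.] [  2.  42. -47.] [ 16.  55. -44.] [ 32.  65. -36.] [ 47.  75. -30.]
172 [ 23. -13.  -1.] [29. -7. -0.] [34.  0. -1.] [  6.  39. -55.] [ 20.  51. -51.] [ 37.  60. -42.] [ 53.  70. -33.]
176 [ 32. -21.  -1.] [ 37. -13.  -2.] [44. -8.  1.] [48. -0. -1.] [ 27.  46. -55.] [ 44.  54. -45.] [81. 40.  1.]
180 [ 41. -28.  -1.] [ 46. -21.  -1.] [ 50. -13.  -3.] [57. -7. -1.] [ 35.  39. -57.] [78. 20. -2.] [89. 34. -1.]
```

View pics/s16.png

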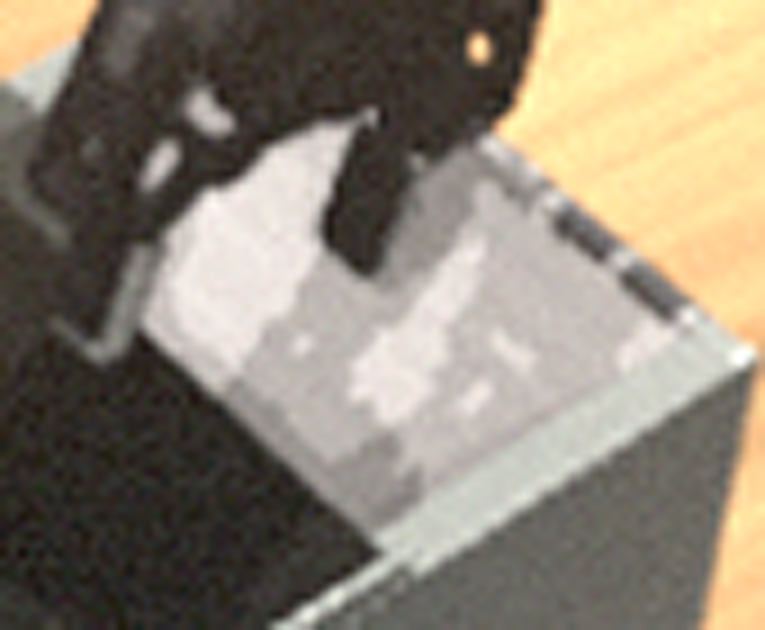

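Run:
```python
from mv import *
p=read_camera("top"); save("t16.png",cv2.convertScaleAbs(p["image"][135:220,180:260],alpha=1.7),7)
for u in range(222,242,2):
    print(u,*[(tobox(pix2w(p,u,v))*1000).round() for v in (150,156,162,182,186,190,196)])
```

```text
222 [ 64.  24. -60.] [ 50.  25. -61.] [ 37.  27. -64.] [-19.  23.  97.] [-26.  25.  74.] [-28.  34. -61.] [-41.  35. -58.]
224 [  76.   24. -156.] [ 49.  21. -56.] [ 36.  22. -59.] [-19.  19.  94.] [-26.  21.  72.] [-28.  29. -64.] [-42.  31. -57.]
226 [  76.   19. -156.] [  60.   20. -154.] [  46.   22. -157.] [-18.  17.  60.] [-26.  17.  67.] [-29.  25. -61.] [-42.  26. -64.]
228 [  75.   14. -155.] [  60.   16. -157.] [  45.   17. -157.] [-19.  12.  66.] [-27.  13.  65.] [ -25.   25. -157.] [-43.  22. -60.]
230 [  74.    9. -153.] [  59.   10. -153.] [  44.   12. -157.] [-19.   8.  65.] [-27.   9.  65.] [ -26.   20. -158.] [ -41.   21. -156.]
232 [53. -1.  1.] [  59.    6. -157.] [  44.    7. -159.] [-22.   3. 107.] [ -17.   13. -137.] [ -27.   14. -140.] [ -41.   16. -156.]
234 [53. -5. -1.] [40. -4. -0.] [27. -2. -0.] [-22.  -1. 108.] [ -18.    8. -136.] [ -27.    9. -138.] [ -42.   11. -154.]
236 [52. -9.  2.] [40. -8. -1.] [26. -6.  1.] [-22.  -5. 102.] [-25.  -1.  -0.] [-34.   0.  -2.] [ -42.    6. -154.]
238 [ 52. -14.   2.] [ 39. -12.  -1.] [ 26. -11.   3.] [-23.  -8.  96.] [-25.  -5.  -1.] [-34.  -4.   1.] [-47.  -3.  -1.]
240 [ 52. -18.  -2.] [ 39. -16.  -1.] [ 26. -15.   1.] [-22. -12.  85.] [-26.  -9.   0.] [-35.  -8.  -2.] [-47.  -7.   0.]
```

View pics/t16.png

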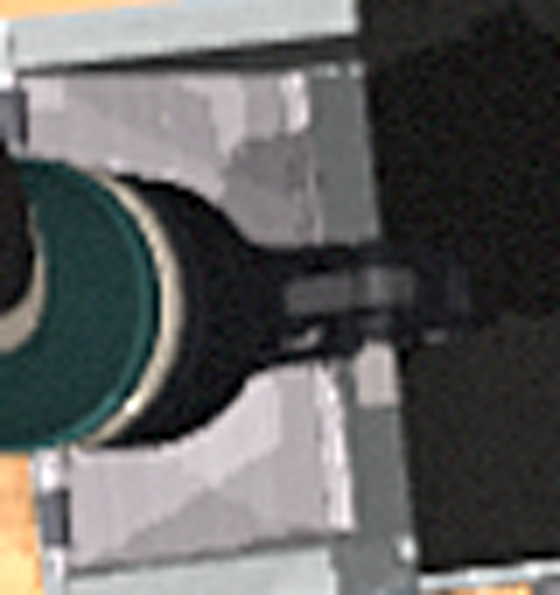

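Call:
play_rows:
  slide:
    - [0,-0.2,-0.3]
    - [0,-0.4,-1]
    - [0,-0.7,-2]
    - [0,-1,-3]
    - [0,-1.3,-4]
    - [0,-1.6,-5]
    - [0,-2.2,-7]
    - [0,-2.8,-9]
    - [0,-3.4,-11]
    - [0,-4,-13]
    - [0,-4.6,-15]
    - [0,-4.6,-15]
  delta_rot:
    - [0,0,0]
    - [0,0,0]
    - [0,0,0]
    - [0,0,0]
    - [0,0,0]
    - [0,0,0]
    - [0,0,0]
    - [0,0,0]
    - [0,0,0]
    - [0,0,0]
    - [0,0,0]
    - [0,0,0]

```text
time: 17.25
tool_pos: [0.574, 0.0198, 0.2788]
tcp_rot: [-0.148, 3.078, -0.49]
wrist_force: [1.9, 0.4, 1.4]
width: 1.002
```

Run:
```python
from mv import *
to([-100,150,140],0.3)
p=read_camera("scene"); save("s17.png",p["image"],1.5)
for t,z in (("plug_gauge",.16),("wash_bottle",0)):
    for l in landmark_of(t,p)[:1]: print(t,pix2w(p,*l["at"],z=z).round(3))
p=read_camera("top"); save("t17.png",p["image"],1.5)
for t,z in (("plug_gauge",.16),("wash_bottle",0),("spanner",0)):
    for l in landmark_of(t,p)[:1]: print(t,l["at"],pix2w(p,*l["at"],z=z).round(3))
for b in [(50,20,0),(50,60,0),(-60,20,0),(-60,60,0)]:
    u,v=w2pix(p,RB@np.array(b)/1000+OB); print(b,(tobox(pix2w(p,u,v))*1000).round())
```

```text
t 17.25 tcp [ -6.545  20.876 118.809] q [ 0.191  0.051  1.757 -0.322  1.37  -1.406] F [1.933 0.198 1.391] w 1.0019771111707834
slide cm [ 9.369 11.574 -6.069] rot [-0.016  0.005 -0.004] rowsmin 3.8560633188018114
plug_gauge [ 0.643 -0.18   0.16 ]
wash_bottle [ 0.64  -0.323  0.   ]
plug_gauge [316.5, 147.6] [ 0.639 -0.179  0.16 ]
wash_bottle [363.5, 154.8] [ 0.641 -0.321  0.   ]
spanner [236.7, 247.1] [0.412 0.001 0.   ]
(50, 20, 0) [50. 20.  3.]
(50, 60, 0) [50. 60. -2.]
(-60, 20, 0) [-60.  20.  -3.]
(-60, 60, 0) [-60.  60.   2.]
```

View pics/s17.png

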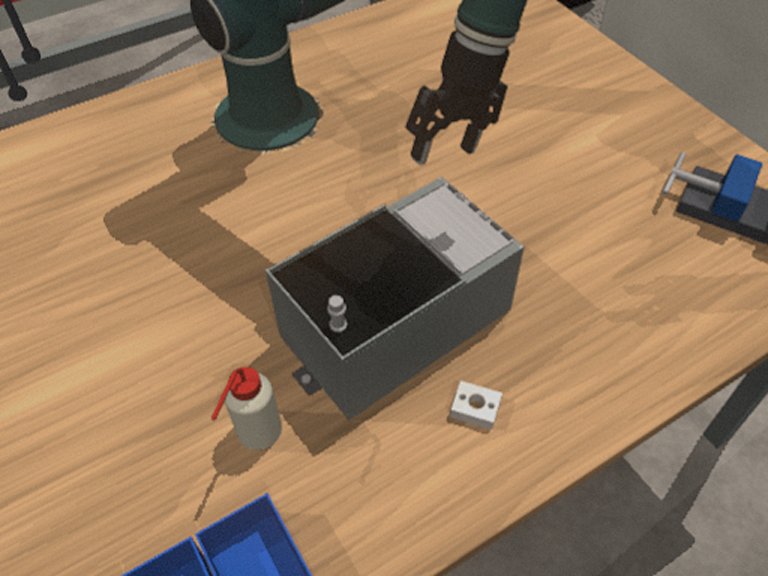

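View pics/t17.png

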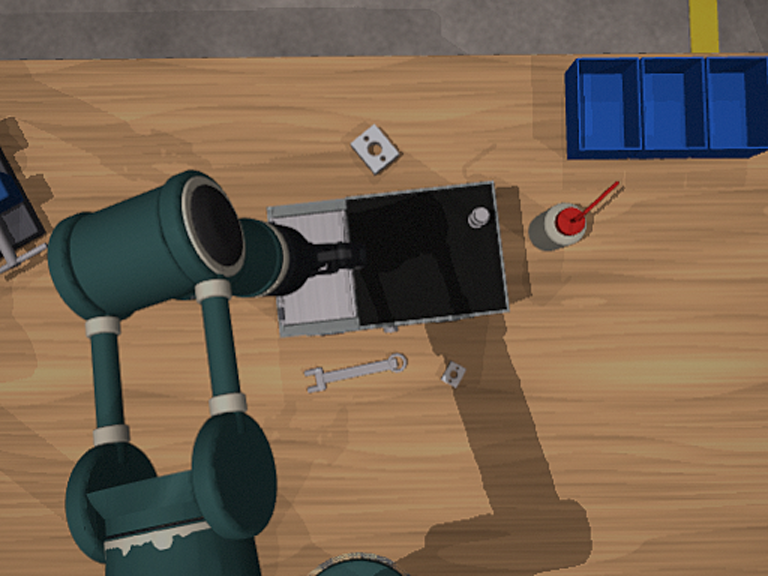

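The flap is level again, the tray holds only the plug gauge, the robot touches nothing, and the gauge, bottle and spanner are where they were. I'll hand the job in.

```bash
python3 -c "
from workcell import *
print(finish_job())"
```

```text
the job is handed in; nothing more can be done
None
```

The flange is in the box and the flap has sprung shut; I handed the job in at about 17.5 s of the 48 s allowed. `finish_job` gives no verdict, so this rests on my own checks.

**How it went**
- I slid the flange to the tray's edge with the closed fingers. I then tilted the open gripper, pressed the flap down with one fingertip and pushed the flange off with the other finger. Last, I raised the hand straight up.
- **First slide pass missed:** the fingers passed above the flange. The camera showed the fingertips about 24 mm (shut) and 37 mm (open) behind the reported tool point, not 8 mm ahead of it as the interface says. I worked with the measured values from then on.
- **First push jammed:** at 0.52 rad of tilt the force reached about 30 N, well under the wrist limit. I backed off with the flap still held open, reduced the tilt to 0.3 rad, and the flange then went over.

**Last checks**
- **Flange:** with the flap still open, the depth picture put the flange's top about 23 mm above the bench, so it lay flat on the box floor. I could not see it after the flap shut.
- **Flap:** at the end it was level to within ±3 mm at four points. The tray held only the plug gauge.
- **Other things:** the plug gauge measured within about 4 mm of its starting position, at the networks' accuracy. The wash bottle agreed to about 3 mm in the scene camera and 8 mm in the top one. The spanner's landmark moved about 1 pixel (roughly 2–3 mm).
- **Robot:** the hand was well clear and touching nothing.

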